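Third hand at the flow-cell jig

ROBOT

A 6-joint arm with a two-finger parallel gripper is mounted at the origin on a cart in front of the work surface, level with it; the furniture and walls round the work are solid. World frame = base frame: x ahead of the robot, y to its left, z up, the work surface at z = 0. Lengths are in mm, angles in degrees, forces in N, time in s.
With the tool pointing down it reaches from about 300 to 850 mm from the base axis. Payload 4.2 kg.
Tool frame: the origin (TCP) lies at the centre of the arm's flange, where the gripper is bolted on; the fingertips stand 191 mm ahead of it and the grasp point (between the pads) lies 172 mm ahead of it; z points along the fingers, x is the direction in which the jaws open and shut, and the axes are right-handed (so a half turn about z gives the same grasp; the last joint's range is limited). The gripper opens to 91 mm and grips with 3 to 60 N. Pads are 32 mm wide; open, the fingers measure 118 mm over their backs; the gripper's body (76 mm by 178 mm) begins 60 mm behind the grasp point.
Start: joints at [68.984, 18.312, 89.639, -0, 72.044, -1.146], TCP at [195.433, 540.767, 404.776] pointing down, gripper open.
Joint ranges: [-177.97, 177.97], [-48.28, 115.42], [12.27, 149.76], [-77.06, 257.06], [2.81, 150.46], [-146.56, 146.56]. Speed limits (degrees/s): [147.25, 147.25, 180, 180, 180, 180].

INTERFACE

Orientations are given as [roll, pitch, yaw] about the fixed x, y, z axes, in that order (R = Rz(yaw) Ry(pitch) Rx(roll)).
In Python, from workcell import telemetry, imaging, env gives the robot as it stands. The module is installed in compiled form; this text tells all that it offers.
- The arm moves only by the tool jog_arm, never from a script. Its argument "series" is a list of rows, each a list of 3 entries, a list of its own where there are three numbers: the shift along the world's x, y, z in mm, then the turn, a rotation vector about the world's x, y, z in rad, then the opening, from 0 (shut) to 1 (fully open). In form: [[[x, y, z], [ax, ay, az], jaw], ...]. A call has exactly 5 rows; each row is the pose to reach, as a shift and turn from the pose measured when the call began; what a row does not reach only later rows make up. A row lasts 1/12 s, in which the tool goes at most 41.7 mm and 7.16 degrees, less where a joint would pass 70% of its speed; a pose out of reach is approached as far as the arm can. A call with a gripper value outside its range is refused whole. The fingers move at their own pace and stop on an object; "squeeze" is the grip in N (left out, the last holds). Time passes only in rows, so rows that repeat a pose let the fingers close, or fill a call up. It gives the time, the measured TCP pose, the force and the opening at its end, in the units of the state.
- telemetry.state(): the state, without advancing time (a new reading comes with each control period).
- imaging.grab_frame(name): name is "side" or "top"; returns a dict with "pixels" (400x640x3 uint8, red, green, blue), "fov_y" (degrees; the focal length in pixels is half the picture's height over the tangent of half this angle, whatever the lens; pixels are square), "cx", "cy" (the principal point, pixels), "R" (3x3) and "t" (3): a world point X has camera coordinates R X + t. Camera axes: x right, y down, z forward; pixel columns grow to the right and rows downward; lengths in mm; the calibration is good to about 2 mm. A picture is of the moment at which its call begins. There is no depth.
- env.job_done(): hands the job in, once; it reports no verdict.
The state is a dict: "time_s": time; "qpos": joint angles; "qvel": joint speeds; "effort": joint torques, N m; "ee_pos": TCP position; "ee_rot": TCP orientation; "force": force on the tool from outside, world axes, zero at the start; "torque": the same for the moment, N m; "gripper_width": finger opening in mm.
Only numpy, scipy, OpenCV 4.12 (cv2) and the standard library are available. Lean on these libraries where they do the work, as an engineer would, in place of code of your own. Each camera call takes 0.05 s, during which the arm holds its last target.

TASK

Lay the thick cover plate on the two plates waiting in the flow-cell jig, then tap the stack sideways until the ends of all three plates lie flush against the rigid side stop. Then push the stack squarely and gently back against the spring fence until the plates' screw holes stand over the tapped holes in the jig, never driving the fence back onto its stops, and finish while still holding it pressed there with a steady push, so that a colleague can put the screws in; leave the screw tray, the screwdriver and the loupe alone.

Things in the scene. Friction and masses are not known exactly. Their poses are not given: they have to be found in the camera images.
- jig: Fixed metal assembly jig (dark base, bright rails, stop and fence), right of the middle. Origin at table height below where the middle of the finished stack belongs; x points back to the fence (pushing direction), y to its left, z up. Base 138 x 118 x 10 mm, x from -72 to 66 mm. Open at the front (-x) and right (-y). Spring bracket behind the fence: x 50 to 62 mm, top z = 36 mm.
- side_stop (a point): Middle of the flush face of the rigid side stop on the left, axes as the jig's, at x = -16, y = 38, z = 20 mm of the jig. The stop is a bar along x from -55 to 23 mm, y from 38 to 50 mm, top at z = 31 mm. A plate flush against it has its middle at y = 0 of the jig.
- screw_hole_left (a point): Tapped hole (4 mm) in the top of the left support rail, at x = 0, y = 28, z = 16 mm of the jig. The two steel rails, 14 mm wide, run along x from -70 to 30 mm at y = 28 and -28 mm, tops at z = 16 mm; the plates lie on them and slide along them.
- screw_hole_right (a point): The same in the right support rail, at x = 0, y = -28, z = 16 mm of the jig.
- fence (a joint): How far the spring fence is pushed back, in m: 0 at rest, 0.012 on its rear stops (never to be reached; 0.0115 counts). Springs: 4 N to start it, then 1.5 N more per mm (13 N at 0.006). With the stack flush against it and the plates' holes exactly over the tapped holes it reads 0.006.
- fence_face (a point): Middle of the front face of the fence bar (84 mm wide along y, z from 14 to 36 mm of the jig, 12 mm thick); axes as the jig's. It lies at x = 19 mm of the jig at rest and moves to +x with the fence, 25 mm at 0.006.
- bottom_plate: Grey plastic plate 50 x 76 x 5 mm, loose, the lowest in the jig, lying on the rails some 34 to 44 mm short of its final place in x and 5 to 12 mm off the side stop; a rectangular opening in the middle and a 9 mm screw hole at y = +28 and -28 mm; origin in the middle of its underside, x across its 50 mm width, y along its 76 mm length, z up. 0.06 kg.
- spacer_plate: White plastic plate 50 x 76 x 5 mm, loose, on the bottom plate, not in line with it; a narrow opening in the middle and the same screw holes; origin in the middle of its underside, x across its 50 mm width, y along its 76 mm length, z up. 0.05 kg.
- cover_plate: Dark steel plate 50 x 76 x 8 mm with a glass window in the middle and the same screw holes, lying flat on the table left of the jig; solid for gripping, to be taken across its 50 mm width; origin in the middle of its underside, x across its 50 mm width, y along its 76 mm length, z up. About 0.09 kg. On the stack its underside is at z = 26 mm of the jig.
- parts_tray: Bystander: small green open tray with screws, 75 x 110 x 24 mm, right of the jig and behind it; origin under its middle.
- screwdriver: Bystander: small red screwdriver, 143 mm long and 18 mm thick, right of the jig; origin under its middle.
- loupe: Bystander: black stand loupe, 37 mm across and 31 mm tall, behind the cover plate; origin under its middle.
Mind the look-alikes: they are no part of the job. Leave any turquoise look-alike of the cover_plate alone.

How it is judged (in metres and radians):
On the way, in this order (a step that is already met when the one before it is completed fails the run):
1. the cover plate lies flat on the two plates in the jig, let go (z of bottom_plate in the frame of jig between 0.014 and 0.018 m and z of spacer_plate in the frame of jig between 0.019 and 0.023 m and z of cover_plate in the frame of jig between 0.024 and 0.028 m and angle between cover_plate's own z axis and vertical below 0.05 rad and horizontal distance between cover_plate and spacer_plate below 0.018 m and contact force between the fingers and cover_plate below 0.1 N), for 0.2 s.
2. the ends of all three plates lie flush against the side stop (within 2 mm) (y of bottom_plate in the frame of jig between -0.002 and 0.002 m and y of spacer_plate in the frame of jig between -0.002 and 0.002 m and y of cover_plate in the frame of jig between -0.002 and 0.002 m), for 0.2 s.
At the end, for the whole second after the job is handed in: All three plates stacked in the jig, ends within 2 mm of the side stop, back edges within 1.5 mm of the fence and square within 0.04 rad; the robot keeps the fence pushed back 3.5 to 8.5 mm (9 to 17 N) through the stack alone, at rest (all of step 2 and z of bottom_plate in the frame of jig between 0.014 and 0.018 m and z of spacer_plate in the frame of jig between 0.019 and 0.023 m and z of cover_plate in the frame of jig between 0.024 and 0.028 m and x of bottom_plate in the frame of fence_face between -0.0265 and -0.0235 m and angle between the x axis of each of bottom_plate, spacer_plate, cover_plate and the x axis of jig, either way round below 0.04 rad and x of spacer_plate in the frame of fence_face between -0.0265 and -0.0235 m and x of cover_plate in the frame of fence_face between -0.0265 and -0.0235 m and value of joint fence between 0.0035 and 0.0085 m and velocity of joint fence between -0.003 and 0.003 m/s and contact force between the fingers and fence below 0.1 N and contact force between anything else and fence above 5 N); the arm keeps its last pose, push and grip.
It fails at once if the fence is driven back onto its stops (value of joint fence above 0.0115 m).
It fails at once if the parts tray is disturbed (moved 15 mm) (distance of parts_tray from where it was at the start of the episode above 0.015 m).
It fails at once if the screwdriver is disturbed (moved 15 mm) (distance of screwdriver from where it was at the start of the episode above 0.015 m).
It fails at once if the loupe is disturbed (moved 15 mm) (distance of loupe from where it was at the start of the episode above 0.015 m).
It also fails if it takes over 61 s, if anything falls off the work surface, if the arm or the gripper's body presses on something with over 40 N, if the wrist force passes 120 N, or if a joint passes its speed limit or range.

## Working session

There is one attempt and no reset: what is moved stays moved. The work goes in short steps, Python scripts to look and compute and a tool call to move; the robot and the scene stay as the last step left them, time stands still between calls to the robot, and variables do not carry over. Pictures are saved under pics/ and viewed, and the job is handed in when it is done.

Besides the shell and the picture viewer there is one more tool, called after ">>>" as name([rows], argument=value, ...), one row to a line, values as JSON. jog_arm: Moves the arm, as the interface text tells. Its arguments: {"type":"object","properties":{"series":{"type":"array"},"squeeze":{"type":"number"}},"required":["series"]}

```bash
mkdir -p pics
cat > h.py <<'E'
import numpy as np,cv2
from workcell import telemetry, imaging, env
def grab(n,tag):
    f=imaging.grab_frame(n); cv2.imwrite(f'pics/{tag}.png',f['pixels'][:,:,::-1]); np.savez(f'pics/{tag}.npz',**{k:f[k] for k in f}); return f
def load(tag): return dict(np.load(f'pics/{tag}.npz'))
def foc(f): return 200/np.tan(np.radians(float(f['fov_y']))/2)
def pix(f,X):
    c=np.asarray(X,float)@np.array(f['R']).T+f['t']; return np.stack([f['cx']+foc(f)*c[...,0]/c[...,2],f['cy']+foc(f)*c[...,1]/c[...,2]],-1)
def ray(f,u,v,z):
    R=np.array(f['R']);C=-R.T@f['t'];d=R.T@np.array([(u-f['cx'])/foc(f),(v-f['cy'])/foc(f),1]);return C+d*(z-C[2])/d[2]
def crop(tag,u0,v0,u1,v1,s,out):
    im=cv2.imread(f'pics/{tag}.png')[v0:v1,u0:u1];cv2.imwrite(f'pics/{out}.png',cv2.resize(im,None,fx=s,fy=s,interpolation=cv2.INTER_CUBIC))
E
python3 - <<'E'
from h import *
for n in ('side','top'):
    f=grab(n,n+'0');R=np.array(f['R']);print(n,f['fov_y'],f['cx'],f['cy'],-R.T@f['t'],R)
print(telemetry.state())
E
```

```text
side 47.326416524364035 324.15787672285353 206.96902376071756 [ -158.7567089  -1171.73050906   649.17691307] [[ 0.84317209 -0.53760938 -0.0060817 ]
 [-0.21952568 -0.33392826 -0.916679  ]
 [ 0.49078438  0.77425324 -0.39957805]]
top 49.376967247743465 322.10899917056184 200.97705779954077 [ 478.34293486  -38.03053472 1175.56502029] [[-0.0158313  -0.99982799 -0.00966238]
 [-0.99710953  0.01650497 -0.0741631 ]
 [ 0.07430982  0.00846035 -0.99719931]]
{'time_s': 0.1, 'qpos': array([ 6.89848236e+01,  1.83466222e+01,  8.96989568e+01, -1.41073934e-03,
        7.20435073e+01, -1.14471365e+00]), 'qvel': array([ 0.01742881, -0.12830789, -0.22170621, -0.09444289, -0.00778251,
        0.02645059]), 'effort': array([-7.41840995e-04, -4.13329160e+01, -2.32508826e+01,  7.27523211e-02,
        4.22607036e-02, -3.79087192e-05]), 'ee_pos': array([195.37654445, 540.62895511, 404.02082593]), 'ee_rot': array([-1.79999561e+02,  8.90952829e-02,  7.01299736e+01]), 'force': array([ 0.7018882 , -0.50024188,  0.47419928]), 'torque': array([-0.00478048, -0.03650346,  0.03913198]), 'gripper_width': 91.44381728334763}
```

```bash
sleep 1; ls pics
```

```text
side0.npz
side0.png
top0.npz
top0.png
```

View pics/side0.png

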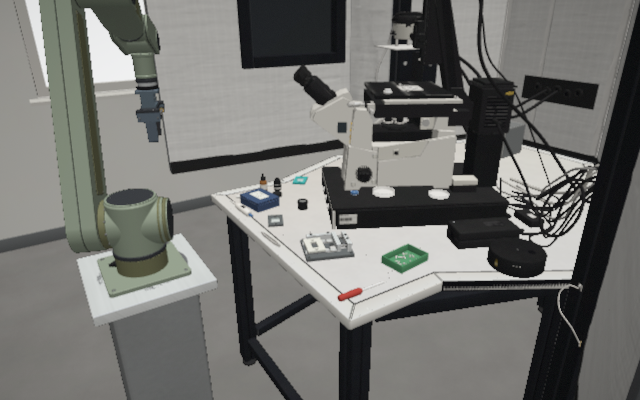

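View pics/top0.png

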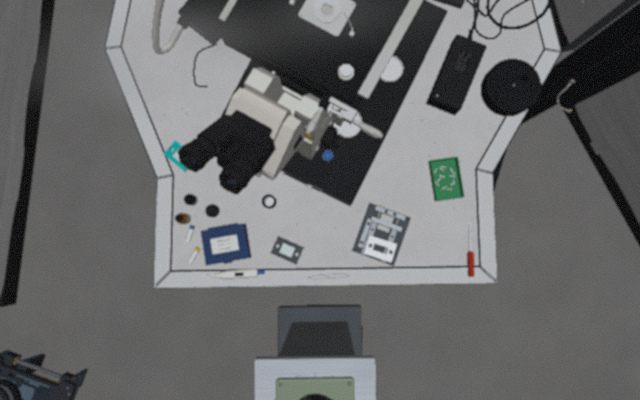

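The top picture shows the jig at (382,235), the tray at (446,178), the screwdriver at (470,255) and the loupe at about (268,201). Two things could be the cover plate: the dark plate with a window at (287,248), and the turquoise look-alike at (176,155). The blue box at (226,243) is too large to be it. I choose the dark plate and will check it close up.

Run:
```python
from h import *
crop('top0',262,225,312,270,12,'c1')
crop('top0',340,195,420,275,7,'c2')
f=load('top0')
for p,z in [((287,248),8),((382,235),10)]: print(ray(f,*p,z))
```

```text
[440.93238014  67.66654964   8.        ]
[ 471.55830569 -186.44772759   10.        ]
```

View pics/c1.png

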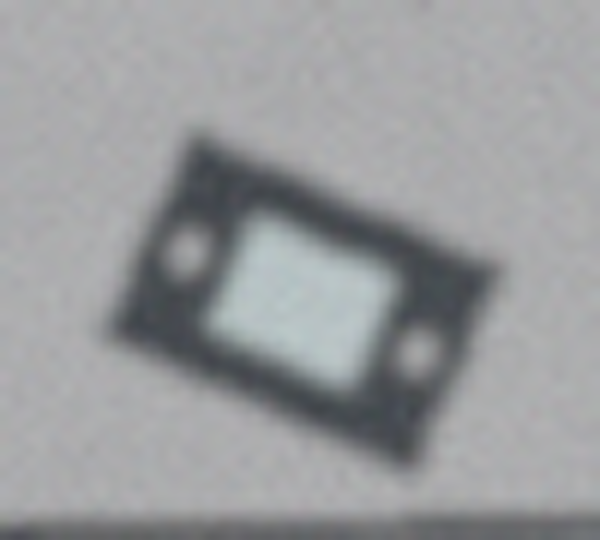

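View pics/c2.png

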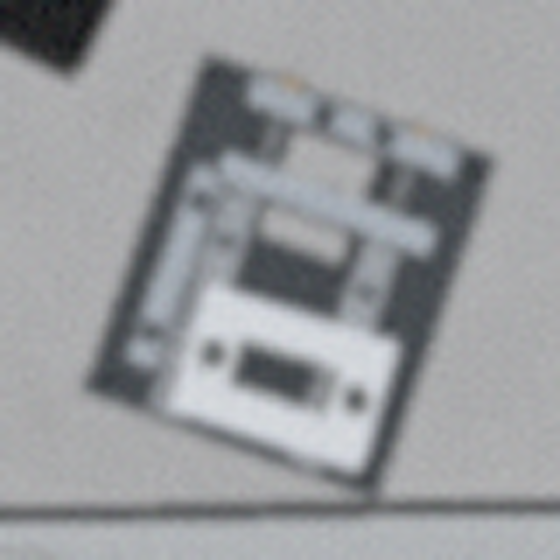

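```bash
cat >> h.py <<'E'
from scipy.optimize import least_squares
def fit(f,obs,loc,z,g):
    """obs px, loc (x,y) in object, plane z"""
    loc=np.array(loc,float);obs=np.array(obs,float)
    def w(p):
        c,s=np.cos(p[2]),np.sin(p[2]);return np.c_[p[0]+c*loc[:,0]-s*loc[:,1],p[1]+s*loc[:,0]+c*loc[:,1],np.full(len(loc),z) if np.isscalar(z) else z]
    r=least_squares(lambda p:(pix(f,w(p))-obs).ravel(),g);return r.x[:2],np.degrees(r.x[2]),r.fun.reshape(-1,2)
def un(pts,u0,v0,s): return (np.array(pts,float)+.5)/s-.5+[u0,v0]
E
python3 - <<'E'
from h import *
f=load('top0')
co=un([(192,132),(497,268),(413,468),(110,335)],262,225,12)
L=[(25,38),(25,-38),(-25,-38),(-25,38)]
print('cover',fit(f,co,L,8,[440,67,-.4]))
h=un([(187,249),(420,351)],262,225,12);print('holes',[ray(f,*p,8) for p in h])
j=un([(207,55),(493,158),(375,492),(88,388)],340,195,7)
print('jig',fit(f,j,[(66,59),(66,-59),(-72,-59),(-72,59)],10,[471,-186,-.4]))
s=un([(212,287),(402,340),(360,476),(170,412)],340,195,7)
print('spacer',fit(f,s,L,26,[450,-186,-.4]))
h=un([(214,352),(356,397)],340,195,7);print('sh',[ray(f,*p,26) for p in h])
crop('side0',255,200,360,270,7,'c3')
E
```

```text
cover (array([436.73438905,  68.29503341]), np.float64(-24.139116669224055), array([[-0.02441473, -0.21485506],
       [ 0.58836227, -0.29057511],
       [ 0.13401566,  0.37346226],
       [-0.69892626,  0.12480842]]))
holes [array([448.54515888,  94.01640059,   8.        ]), array([425.16266754,  42.33670066,   8.        ])]
jig (array([ 478.41118347, -185.23603501]), np.float64(-20.92435898273003), array([[-0.22916613, -0.71164291],
       [ 0.53610766, -0.39003318],
       [ 0.29100932,  0.77203047],
       [-0.60060947,  0.30286632]]))
spacer (array([ 435.97953456, -179.33174031]), np.float64(-18.394151353195394), array([[-0.50451583, -0.387181  ],
       [ 0.05335931,  0.76562437],
       [ 0.53849084, -0.36713958],
       [-0.0901445 , -0.01278428]]))
sh [array([ 446.33211826, -152.63088725,   26.        ]), array([ 428.72430515, -205.38045128,   26.        ])]
```

View pics/c3.png

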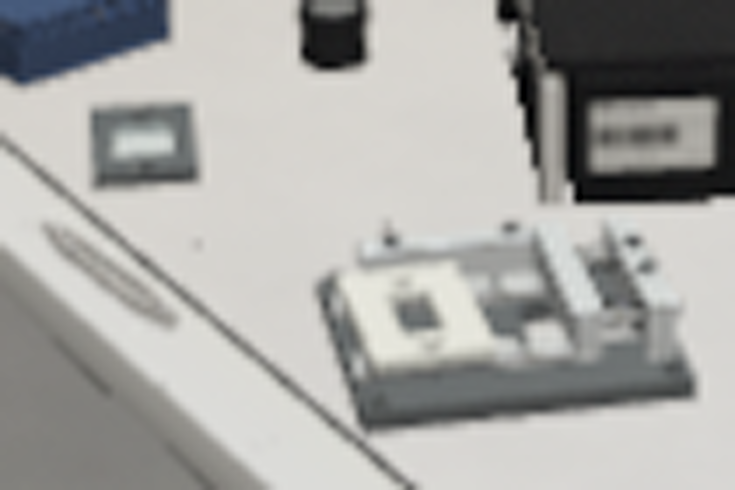

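Run:
```python
from h import *
t=load('top0');s=load('side0')
def tri(a,b):
    return least_squares(lambda X:np.r_[pix(t,X)-a,pix(s,X)-b],[500,100,200]).x
for a,b in [((190,160),(299,75)),((232,185),(308,85)),((233,185),(325,95)),((350,203),(508,205)),((232,188),(299,75))]:
    X=tri(np.array(a),np.array(b));print(a,b,X.round(),(pix(t,X)-a).round(1),(pix(s,X)-b).round(1))
for z in (100,200,300,400): print(ray(t,233,190,z).round(),ray(s,300,75,z).round())
crop('side0',280,50,480,240,4,'c4')
L=np.array([(25,38),(25,-38),(-25,-38),(-25,38)])
# overlay checks of jig and cover in side view
im=cv2.imread('pics/side0.png')
def W(x,y,yaw,l):
    c,q=np.cos(np.radians(yaw)),np.sin(np.radians(yaw));l=np.array(l,float);return np.c_[x+c*l[:,0]-q*l[:,1],y+q*l[:,0]+c*l[:,1],l[:,2]]
big=cv2.resize(im[200:270,255:360],None,fx=7,fy=7,interpolation=cv2.INTER_CUBIC)
def dr(P,col):
    q=((pix(s,P)-[255,200]+.5)*7-.5).round().astype(int);cv2.polylines(big,[q.reshape(-1,1,2)],True,col,1)
dr(W(436.8,68.2,-24.2,[(*l,8) for l in L]),(0,0,255))
dr(W(478.4,-185.2,-20.9,[(66,59,10),(66,-59,10),(-72,-59,10),(-72,59,10)]),(0,0,255))
dr(W(436.8,-179.2,-18.5,[(*l,26) for l in L]),(0,200,0))
cv2.imwrite('pics/ov.png',big)
```

```text
(190, 160) (299, 75) [607. 191. 446.] [ 0.2 -0.4] [-0.8  0. ]
(232, 185) (308, 85) [572. 121. 425.] [ 2.2 -4. ] [-8.3  0.3]
(233, 185) (325, 95) [587. 120. 390.] [  5.7 -10.2] [-20.7   0.9]
(350, 203) (508, 205) [ 749. -238.   16.] [ 48.9 -71.4] [-97.9  24.3]
(232, 188) (299, 75) [558. 116. 458.] [ 0.7 -1.3] [-2.7  0.1]
[590. 192. 100.] [1927. 2508.  100.]
[579. 171. 200.] [1547. 1838.  200.]
[569. 150. 300.] [1167. 1168.  300.]
[559. 128. 400.] [787. 498. 400.]
```

View pics/ov.png

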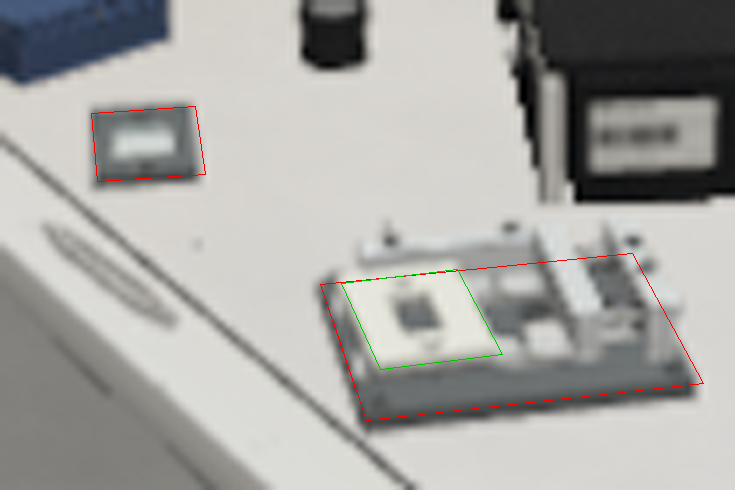

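View pics/c4.png

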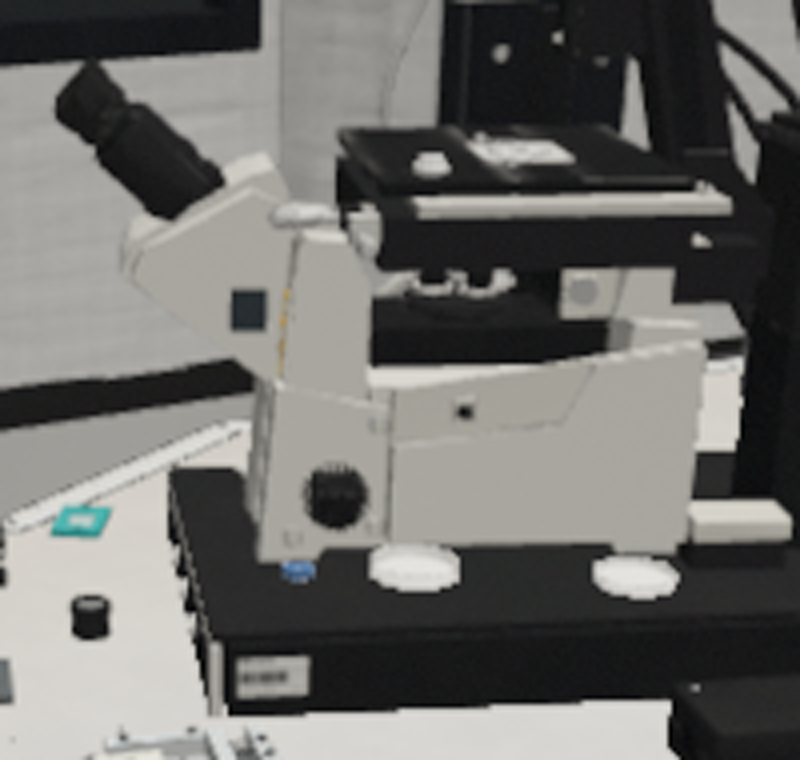

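The crops confirm the dark steel plate with glass window. The side overlay agrees to about 1 px (2–3 mm). Cover: (437,68), yaw -24°. Jig: (478,-185), yaw -21°. Spacer: jig (-40,-9). I am moving to above the cover.

>>> jog_arm([
  [[17, -36, 0], [0, 0, -0.12], 1],
  [[34, -72, 0], [0, 0, -0.24], 1],
  [[51, -108, 0], [0, 0, -0.36], 1],
  [[68, -144, 0], [0, 0, -0.48], 1],
  [[85, -180, 0], [0, 0, -0.6], 1],
], squeeze=25)

```text
time_s: 0.52
ee_pos: [280.6, 358.9, 403.6]
ee_rot: [180.0, 0.1, 35.5]
force: [1.0, -1.0, -0.6]
gripper_width: 91.3
```

>>> jog_arm([
  [[17, -34, -10], [0, 0, -0.12], 1],
  [[34, -68, -20], [0, 0, -0.24], 1],
  [[51, -102, -30], [0, 0, -0.36], 1],
  [[68, -136, -40], [0, 0, -0.48], 1],
  [[85, -170, -50], [0, 0, -0.6], 1],
])

```text
time_s: 0.93
ee_pos: [365.7, 187.1, 353.1]
ee_rot: [180.0, 0.1, 0.8]
force: [0.5, 0.1, -0.3]
gripper_width: 91.3
```

>>> jog_arm([
  [[14, -24, -20], [0, 0, -0.09], 1],
  [[28, -48, -40], [0, 0, -0.18], 1],
  [[43, -72, -60], [0, 0, -0.27], 1],
  [[57, -96, -80], [0, 0, -0.36], 1],
  [[71, -119, -100], [0, 0, -0.436], 1],
])

```text
time_s: 1.35
ee_pos: [437.0, 66.6, 252.1]
ee_rot: [180.0, 0.1, -24.5]
force: [0.5, -0.5, 0.5]
gripper_width: 91.2
```

Run:
```python
from h import *
f=grab('top','top1');grab('side','side1');print(telemetry.state()['ee_pos'],telemetry.state()['ee_rot'])
crop('top1',240,190,330,270,7,'d1');crop('side1',245,160,325,240,7,'d2')
```

```text
[437.25537073  65.57638696 250.41034941] [179.79537295   0.3569062  -24.50992639]
```

View pics/d1.png

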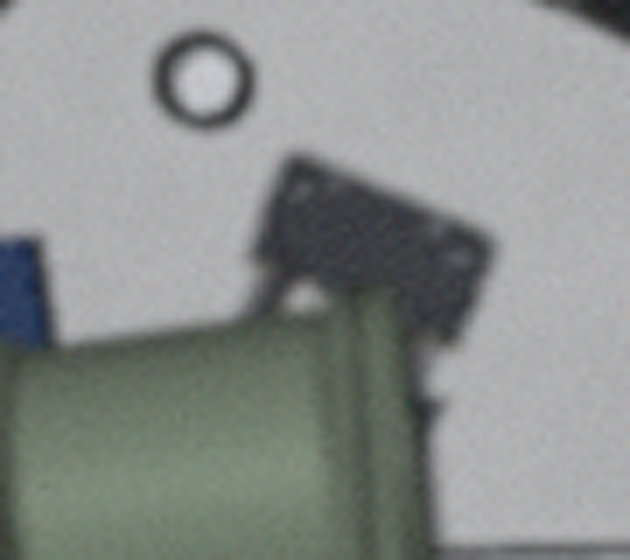

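View pics/d2.png

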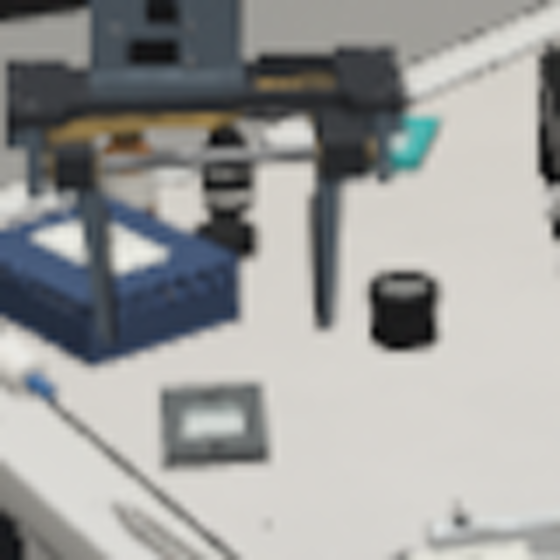

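The hand is squarely over the plate, with the loupe clear of the fingers. I am descending to a fingertip height of about 3 mm.

>>> jog_arm([
  [[0, 2, -18], [0, 0, 0], 1],
  [[0, 2, -36], [0, 0, 0], 1],
  [[0, 2, -54], [0, 0, 0], 1],
  [[0, 2, -56], [0, 0, 0], 1],
  [[0, 2, -56], [0, 0, 0], 1],
])

```text
time_s: 1.87
ee_pos: [436.8, 67.9, 194.0]
ee_rot: [179.7, 0.5, -24.5]
force: [-0.2, -0.5, -0.3]
gripper_width: 91.0
```

>>> jog_arm([
  [[0, 0, 0], [0, 0, 0], 0.4],
  [[0, 0, 0], [0, 0, 0], 0.4],
  [[0, 0, 0], [0, 0, 0], 0.4],
  [[0, 0, 0], [0, 0, 0], 0.4],
  [[0, 0, 0], [0, 0, 0], 0.4],
])

```text
time_s: 2.28
ee_pos: [436.9, 68.0, 194.6]
ee_rot: [179.8, 0.4, -24.5]
force: [1.4, 0.2, -0.6]
gripper_width: 60.8
```

>>> jog_arm([
  [[0, 0, 0], [0, 0, 0], 0.3],
  [[0, 0, 0], [0, 0, 0], 0.3],
  [[0, 0, 0], [0, 0, 0], 0.3],
  [[0, 0, 0], [0, 0, 0], 0.3],
  [[0, 0, 0], [0, 0, 0], 0.3],
])

```text
time_s: 2.7
ee_pos: [437.1, 68.0, 194.9]
ee_rot: [179.8, 0.4, -24.5]
force: [-0.9, -0.4, 5.2]
gripper_width: 49.7
```

>>> jog_arm([
  [[0, 0, 10], [0, 0, 0], 0.3],
  [[0, 0, 25], [0, 0, 0], 0.3],
  [[0, 0, 40], [0, 0, 0], 0.3],
  [[0, 0, 55], [0, 0, 0], 0.3],
  [[0, 0, 60], [0, 0, 0], 0.3],
])

```text
time_s: 3.12
ee_pos: [437.5, 68.0, 256.2]
ee_rot: [179.9, 0.3, -24.5]
force: [0.9, 0.3, -0.8]
gripper_width: 49.6
```

Run:
```python
from h import *
f=grab('side','side2');print(telemetry.state()['ee_pos'],telemetry.state()['ee_rot'])
crop('side2',225,150,325,250,6,'d3')
```

```text
[437.501888    68.03862542 256.28758048] [179.88034942   0.23075715 -24.45764177]
```

View pics/d3.png

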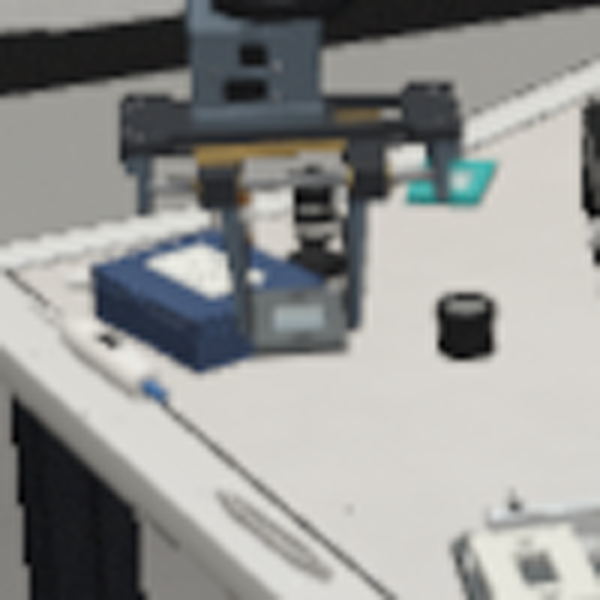

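The plate is held level between the fingers (49.6 mm). I am carrying it to above the spacer.

>>> jog_arm([
  [[0, -15, 5], [0, 0, 0.006], 0.3],
  [[0, -40, 5], [0, 0, 0.012], 0.3],
  [[0, -65, 5], [0, 0, 0.018], 0.3],
  [[0, -95, 5], [0, 0, 0.024], 0.3],
  [[0, -125, 5], [0, 0, 0.03], 0.3],
])

```text
time_s: 3.58
ee_pos: [437.0, -57.9, 260.3]
ee_rot: [179.9, 0.3, -22.7]
force: [-0.2, -0.3, -1.4]
gripper_width: 49.8
```

>>> jog_arm([
  [[0, -30, 0], [0, 0, 0.006], 0.3],
  [[0, -60, 0], [0, 0, 0.012], 0.3],
  [[0, -90, 0], [0, 0, 0.018], 0.3],
  [[0, -112, 0], [0, 0, 0.024], 0.3],
  [[0, -122, 0], [0, 0, 0.03], 0.3],
])

```text
time_s: 4.0
ee_pos: [436.8, -182.4, 259.2]
ee_rot: [179.8, 0.4, -21.1]
force: [1.0, 1.0, -2.2]
gripper_width: 49.5
```

>>> jog_arm([
  [[0, 0, -5], [0, 0, 0], 0.3],
  [[0, 0, -12], [0, 0, 0], 0.3],
  [[0, 0, -19], [0, 0, 0], 0.3],
  [[0, 0, -24], [0, 0, 0], 0.3],
  [[0, 0, -24], [0, 0, 0], 0.3],
])

```text
time_s: 4.42
ee_pos: [436.3, -181.3, 233.6]
ee_rot: [179.8, 0.6, -21.0]
force: [0.8, 0.4, -0.3]
gripper_width: 49.9
```

Run:
```python
from h import *
f=grab('side','side3');f=grab('top','top3');print(telemetry.state()['ee_pos'],telemetry.state()['ee_rot'],telemetry.state()['force'])
crop('side3',270,170,370,270,6,'d4');crop('top3',340,195,420,275,6,'d5')
cv2.imwrite('pics/d45.png',np.hstack([cv2.imread('pics/d4.png')[:480],cv2.imread('pics/d5.png')])[:, :])
```

```text
[ 436.79484626 -181.65383282  234.80234889] [179.83388215   0.42453119 -21.00329067] [ 0.63957439 -0.04820892 -0.30513773]
```

View pics/d4.png

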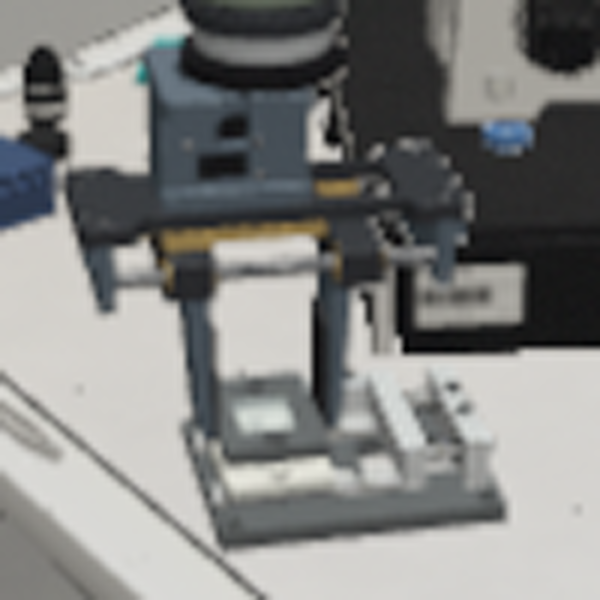

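View pics/d5.png

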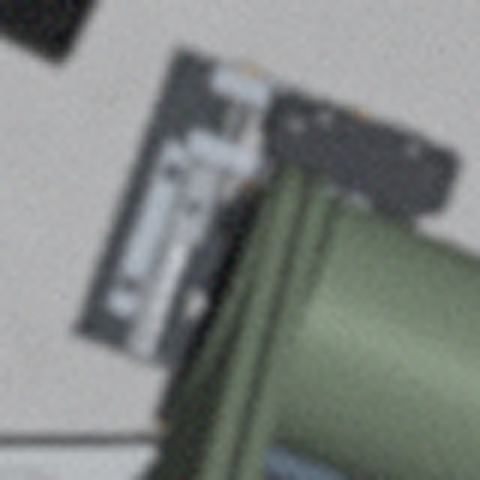

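Run:
```python
from h import *
L=[(25,38),(25,-38),(-25,-38),(-25,38)]
def W(x,y,yaw,l):
    c,q=np.cos(np.radians(yaw)),np.sin(np.radians(yaw));l=np.array(l,float);return np.c_[x+c*l[:,0]-q*l[:,1],y+q*l[:,0]+c*l[:,1],l[:,2]]
for n,u0,v0,u1,v1,s in (('side3',290,215,370,265,9),('top3',345,200,415,270,8)):
    f=load(n);big=cv2.resize(cv2.imread(f'pics/{n}.png')[v0:v1,u0:u1],None,fx=s,fy=s,interpolation=cv2.INTER_CUBIC)
    def dr(P,col):
        q=((pix(f,P)-[u0,v0]+.5)*s-.5).round().astype(int);cv2.polylines(big,[q.reshape(-1,1,2)],True,col,1)
    dr(W(436.8,-181.6,-21,[(*l,48) for l in L]),(0,0,255))
    dr(W(436.8,-179.2,-18.5,[(*l,26) for l in L]),(0,200,0))
    cv2.imwrite(f'pics/o_{n}.png',big)
```

```text
(no output)
```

View pics/o_side3.png

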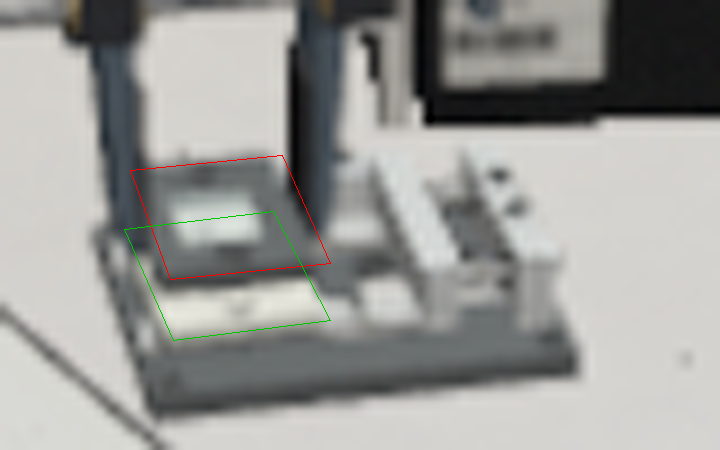

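View pics/o_top3.png

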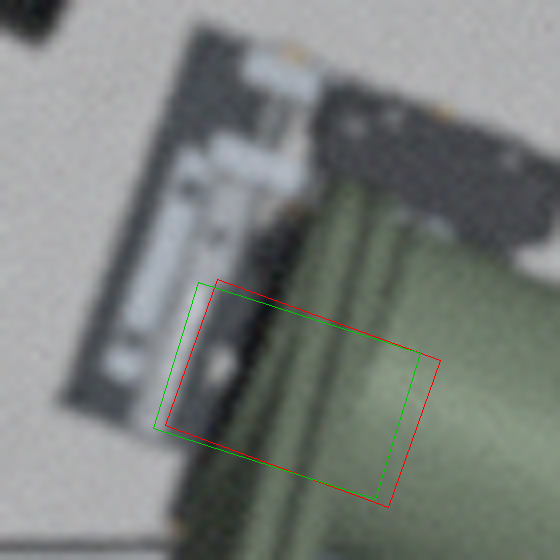

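The overlays agree to about 1 px and the cover is aligned above the spacer. I am lowering it 13 mm.

>>> jog_arm([
  [[0, 1, -4], [0, 0, 0], 0.3],
  [[0, 2, -8], [0, 0, 0], 0.3],
  [[0, 2, -11], [0, 0, 0], 0.3],
  [[0, 2, -13], [0, 0, 0], 0.3],
  [[0, 2, -13], [0, 0, 0], 0.3],
])

```text
time_s: 4.93
ee_pos: [436.6, -179.5, 221.3]
ee_rot: [179.8, 0.5, -21.0]
force: [0.5, -0.5, -0.9]
gripper_width: 49.6
```

>>> jog_arm([
  [[0, 0, 0], [0, 0, 0], 0.3],
  [[0, 0, 0], [0, 0, 0], 0.3],
  [[0, 0, 0], [0, 0, 0], 0.3],
  [[0, 0, 0], [0, 0, 0], 0.3],
  [[0, 0, 0], [0, 0, 0], 0.3],
])

```text
time_s: 5.35
ee_pos: [436.7, -179.6, 221.5]
ee_rot: [179.8, 0.5, -21.0]
force: [-0.7, -0.1, -1.2]
gripper_width: 49.3
```

>>> jog_arm([
  [[0, 0, -0.5], [0, 0, 0], 0.3],
  [[0, 0, -1], [0, 0, 0], 0.3],
  [[0, 0, -1], [0, 0, 0], 0.3],
  [[0, 0, -1], [0, 0, 0], 0.3],
  [[0, 0, -1], [0, 0, 0], 0.3],
])

```text
time_s: 5.77
ee_pos: [436.7, -179.6, 220.9]
ee_rot: [179.8, 0.4, -21.0]
force: [-1.5, -0.2, 4.6]
gripper_width: 49.7
```

>>> jog_arm([
  [[0, 0, 0], [0, 0, 0], 0.58],
  [[0, 0, 0], [0, 0, 0], 0.64],
  [[0, 0, 0], [0, 0, 0], 0.64],
  [[0, 0, 0], [0, 0, 0], 0.64],
  [[0, 0, 0], [0, 0, 0], 0.64],
])

```text
time_s: 6.18
ee_pos: [436.7, -179.6, 220.7]
ee_rot: [179.8, 0.4, -21.0]
force: [0.2, -0.3, 0.5]
gripper_width: 58.3
```

>>> jog_arm([
  [[0, 0, 0], [0, 0, 0], 0.64],
  [[0, 0, 0], [0, 0, 0], 0.64],
  [[0, 0, 10], [0, 0, 0], 0.64],
  [[0, 0, 25], [0, 0, 0], 0.64],
  [[0, 0, 40], [0, 0, 0], 0.64],
])

```text
time_s: 6.6
ee_pos: [436.6, -179.5, 260.8]
ee_rot: [179.8, 0.5, -21.0]
force: [0.5, -0.4, -0.2]
gripper_width: 58.1
```

The load transferred at the expected height (220.9). I am backing off to the right of the stack.

>>> jog_arm([
  [[-6, -16, 5], [0, 0, 0], 0.4],
  [[-12, -32, 5], [0, 0, 0], 0.22],
  [[-18, -48, 5], [0, 0, 0], 0.22],
  [[-26, -70, 5], [0, 0, 0], 0.22],
  [[-26, -70, 5], [0, 0, 0], 0.22],
])

```text
time_s: 7.02
ee_pos: [409.9, -251.9, 265.9]
ee_rot: [179.8, 0.5, -21.1]
force: [-0.5, -0.6, -1.0]
gripper_width: 27.6
```

Run:
```python
from h import *
f=grab('side','side4');f=grab('top','top4');print(telemetry.state()['ee_pos'],telemetry.state()['ee_rot'],telemetry.state()['gripper_width'])
crop('side4',290,200,370,270,9,'d6');crop('top4',345,200,415,270,8,'d7')
```

```text
[ 410.31234965 -249.87358558  265.69527133] [179.85813616   0.54826778 -21.10403126] 21.081725629212094
```

View pics/d6.png

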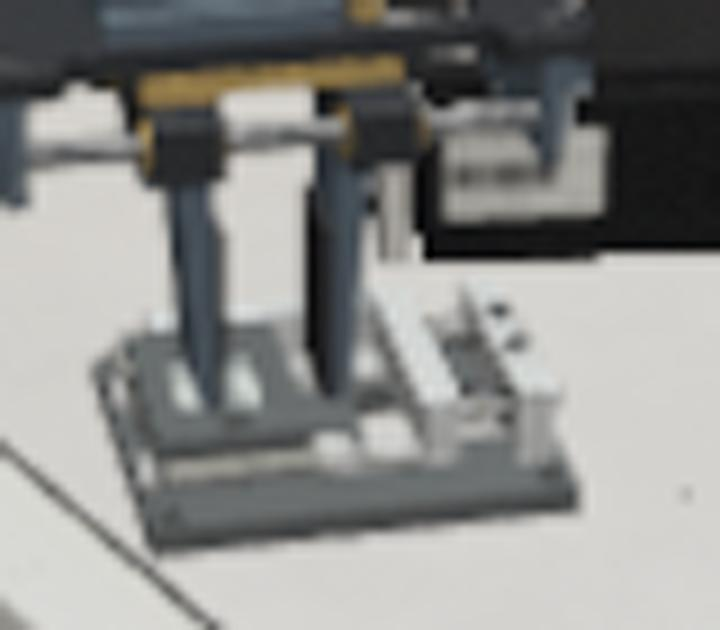

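View pics/d7.png

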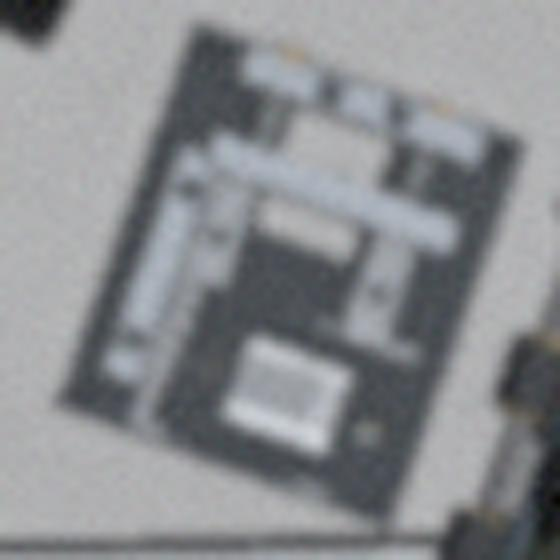

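The cover lies on the stack and the bystanders are clear. I am lowering the fingers beside the stack ends, with tips at about z 14.

>>> jog_arm([
  [[0, 0, -15], [0, 0, 0], 0.22],
  [[0, 0, -30], [0, 0, 0], 0.22],
  [[0, 0, -45], [0, 0, 0], 0.22],
  [[0, 0, -56], [0, 0, 0], 0.22],
  [[0, 0, -60], [0, 0, 0], 0.22],
])

```text
time_s: 7.53
ee_pos: [410.1, -248.7, 204.2]
ee_rot: [179.9, 0.7, -21.1]
force: [0.9, 0.2, -0.2]
gripper_width: 19.9
```

>>> jog_arm([
  [[0.4, 0.9, 0], [0, 0, 0], 0.22],
  [[1.1, 2.8, 0], [0, 0, 0], 0.22],
  [[2.1, 5.6, 0], [0, 0, 0], 0.22],
  [[3.2, 8.4, 0], [0, 0, 0], 0.22],
  [[4.3, 11.2, 0], [0, 0, 0], 0.22],
])

```text
time_s: 7.95
ee_pos: [414.7, -237.2, 204.8]
ee_rot: [179.9, 0.7, -21.0]
force: [-0.2, -1.0, -0.8]
gripper_width: 20.1
```

>>> jog_arm([
  [[0.7, 1.9, 0], [0, 0, 0], 0.22],
  [[1.4, 3.7, 0], [0, 0, 0], 0.22],
  [[2.1, 5.6, 0], [0, 0, 0], 0.22],
  [[2.9, 7.5, 0], [0, 0, 0], 0.22],
  [[3.6, 9.3, 0], [0, 0, 0], 0.22],
])

```text
time_s: 8.37
ee_pos: [418.4, -227.9, 204.9]
ee_rot: [179.9, 0.6, -21.0]
force: [-0.2, -1.1, 1.1]
gripper_width: 19.8
```

>>> jog_arm([
  [[0.3, 0.8, 0], [0, 0, 0], 0.22],
  [[0.6, 1.6, 0], [0, 0, 0], 0.22],
  [[0.9, 2.4, 0], [0, 0, 0], 0.22],
  [[1.2, 3.2, 0], [0, 0, 0], 0.22],
  [[1.4, 3.7, 0], [0, 0, 0], 0.22],
])

```text
time_s: 8.78
ee_pos: [419.8, -224.2, 204.9]
ee_rot: [179.9, 0.6, -21.0]
force: [-1.1, -1.7, 1.3]
gripper_width: 20.2
```

Run:
```python
from h import *
f=grab('side','side5');f=grab('top','top5');s=telemetry.state();print(s['ee_pos'],s['ee_rot'],s['force'],s['gripper_width'])
crop('side5',290,200,370,270,9,'d6');crop('top5',345,200,415,270,8,'d7')
```

```text
[ 419.83168184 -224.16782176  204.94287364] [179.87737724   0.63536861 -21.02976196] [-1.24251392 -0.44698176  0.88805715] 19.971542709208627
```

View pics/d6.png

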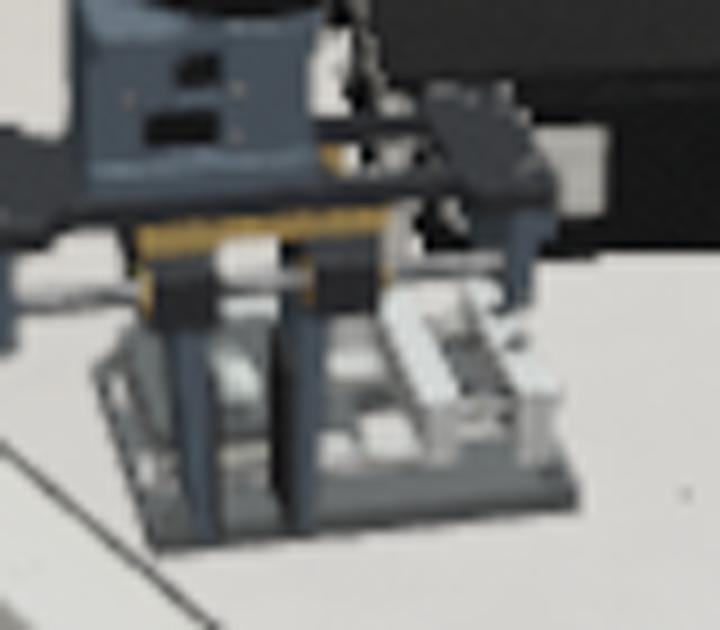

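View pics/d7.png

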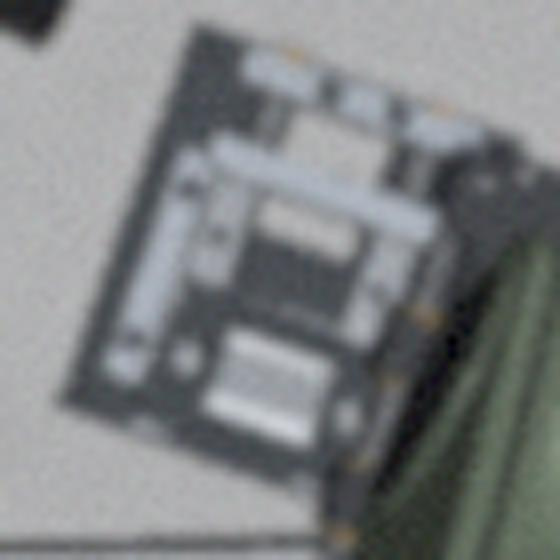

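The stack has moved toward the stop with about 3 mm left. I am continuing gently and watching the force.

>>> jog_arm([
  [[0.2, 0.5, 0], [0, 0, 0], 0.22],
  [[0.4, 1, 0], [0, 0, 0], 0.22],
  [[0.6, 1.5, 0], [0, 0, 0], 0.22],
  [[0.8, 2, 0], [0, 0, 0], 0.22],
  [[0.9, 2.4, 0], [0, 0, 0], 0.22],
])

```text
time_s: 9.3
ee_pos: [420.4, -222.1, 205.0]
ee_rot: [179.8, 0.7, -21.0]
force: [-4.6, -5.9, 1.2]
gripper_width: 19.7
```

>>> jog_arm([
  [[0.1, 0.2, 0], [0, 0, 0], 0.22],
  [[0.2, 0.5, 0], [0, 0, 0], 0.22],
  [[0.3, 0.7, 0], [0, 0, 0], 0.22],
  [[0.4, 0.9, 0], [0, 0, 0], 0.22],
  [[0.4, 0.9, 0], [0, 0, 0], 0.22],
])

```text
time_s: 9.72
ee_pos: [420.5, -221.6, 205.0]
ee_rot: [179.7, 0.7, -20.9]
force: [-3.6, -6.0, 1.0]
gripper_width: 19.8
```

>>> jog_arm([
  [[0.3, 0.9, 0], [0, 0, 0], 0.22],
  [[0.5, 1.4, 0], [0, 0, 0], 0.22],
  [[0.7, 1.8, 0], [0, 0, 0], 0.22],
  [[0.7, 1.8, 0], [0, 0, 0], 0.22],
  [[0.7, 1.8, 0], [0, 0, 0], 0.22],
])

```text
time_s: 10.13
ee_pos: [420.5, -220.7, 205.0]
ee_rot: [179.6, 0.8, -20.8]
force: [-5.3, -7.7, 1.6]
gripper_width: 20.4
```

Run:
```python
from h import *
s=telemetry.state();print(s['ee_pos'],s['ee_rot'],s['force'],s['torque'])
f=grab('top','top6')
crop('top6',345,200,415,270,8,'d7')
```

```text
[ 420.52930478 -220.66374258  204.99212017] [179.55919565   0.76144473 -20.77314719] [-5.29118695 -7.66862785  1.63039521] [-1.70435908  1.04425899  0.06150388]
```

View pics/d7.png

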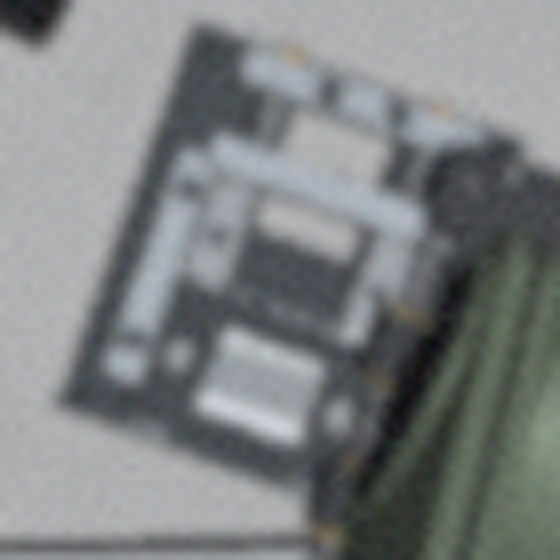

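The left ends appear flush against the stop at about 9 N and the face is at jig y≈-38. I am backing off, lifting, and checking from both views.

>>> jog_arm([
  [[-2, -5, 0], [0, 0, 0], 0.22],
  [[-5, -13, 0], [0, 0, 0], 0.22],
  [[-9, -23, 10], [0, 0, 0], 0.22],
  [[-9, -23, 35], [0, 0, 0], 0.22],
  [[-9, -23, 60], [0, 0, 0], 0.22],
])

```text
time_s: 10.6
ee_pos: [411.1, -244.0, 264.8]
ee_rot: [179.7, 0.9, -20.9]
force: [-0.6, 0.4, -0.0]
gripper_width: 20.0
```

>>> jog_arm([
  [[-15, -30, 5], [0, 0, -0.1], 0.2],
  [[-30, -55, 10], [0, 0, -0.2], 0.16],
  [[-45, -60, 10], [0, 0, -0.3], 0.13],
  [[-60, -60, 10], [0, 0, -0.4], 0.13],
  [[-75, -60, 10], [0, 0, -0.5], 0.13],
])

```text
time_s: 11.02
ee_pos: [335.3, -304.6, 274.9]
ee_rot: [179.7, 0.9, -49.9]
force: [-0.5, 0.1, 0.2]
gripper_width: 11.8
```

```bash
cat > ov.py <<'E'
from h import *
import sys
L=[(25,38),(25,-38),(-25,-38),(-25,38)]
def W(x,y,yaw,l):
    c,q=np.cos(np.radians(yaw)),np.sin(np.radians(yaw));l=np.array(l,float);return np.c_[x+c*l[:,0]-q*l[:,1],y+q*l[:,0]+c*l[:,1],l[:,2]]
def J(x,y,l): return W(478.4,-185.2,-20.9,[(a+x,b+y,c) for a,b,c in l])
def show(n,out,x):
    f=load(n);u0,v0,u1,v1,s=(345,200,415,270,8) if n[0]=='t' else (290,200,370,270,9)
    raw=cv2.resize(cv2.imread(f'pics/{n}.png')[v0:v1,u0:u1],None,fx=s,fy=s,interpolation=cv2.INTER_CUBIC)
    cv2.imwrite(f'pics/{out}r.png',raw);big=raw
    def dr(P,col):
        q=((pix(f,P)-[u0,v0]+.5)*s-.5).round().astype(int);cv2.polylines(big,[q.reshape(-1,1,2)],True,col,1)
    dr(J(x,0,[(*l,34) for l in L]),(0,0,255))
    dr(J(0,0,[(-55,38,31),(23,38,31),(23,50,31),(-55,50,31)]),(0,200,0))
    dr(J(0,0,[(19,-42,36),(31,-42,36),(31,42,36),(19,42,36)]),(255,100,0))
    cv2.imwrite(f'pics/{out}.png',big)
E
python3 - <<'E'
from ov import *
f=grab('side','side7');f=grab('top','top7');s=telemetry.state();print(s['ee_pos'],s['ee_rot'],s['gripper_width'])
show('top7','e1',-40);show('side7','e2',-40)
E
```

```text
[ 334.32418938 -303.8855613   274.61802755] [179.67769209   1.0389244  -49.67292805] 11.812153532541629
```

View pics/e1.png

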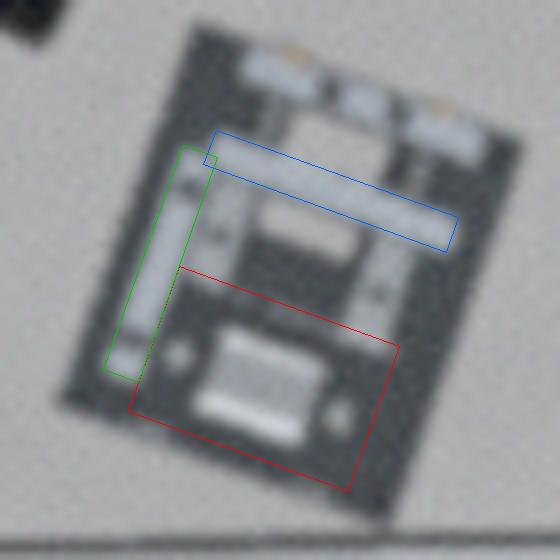

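View pics/e2r.png

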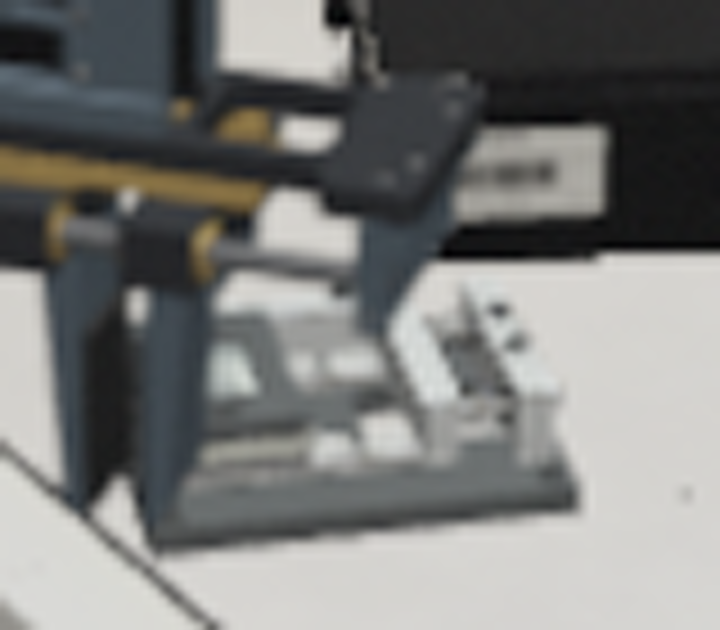

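View pics/e1r.png

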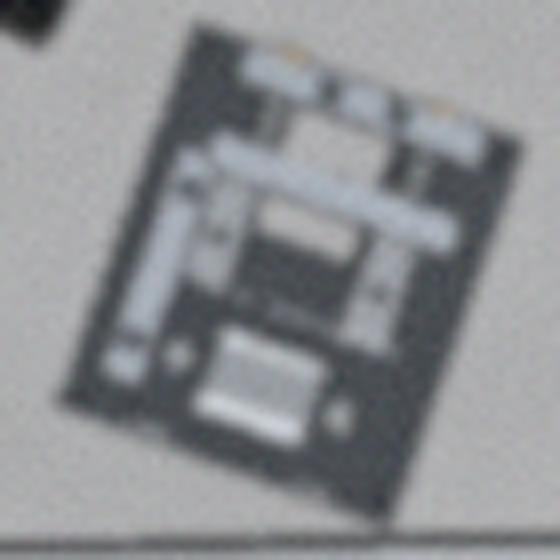

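The overlay fits the jig, and the cover's left edge lies on the stop's flush face. I am turning the hand 90° and moving to the open front, with jaws at 12 mm so that the fingers pass between the rails.

>>> jog_arm([
  [[5, 15, 0], [0, 0, -0.107], 0.13],
  [[11, 30, 0], [0, 0, -0.214], 0.13],
  [[16, 45, 0], [0, 0, -0.321], 0.13],
  [[22, 60, 0], [0, 0, -0.428], 0.13],
  [[27, 76, 0], [0, 0, -0.534], 0.13],
])

```text
time_s: 11.53
ee_pos: [362.5, -227.4, 274.7]
ee_rot: [179.8, 1.0, -80.5]
force: [0.4, 0.3, 0.1]
gripper_width: 11.9
```

>>> jog_arm([
  [[5, 15, 0], [0, 0, -0.107], 0.13],
  [[11, 30, 0], [0, 0, -0.214], 0.13],
  [[16, 45, 0], [0, 0, -0.321], 0.13],
  [[22, 60, 0], [0, 0, -0.428], 0.13],
  [[27, 76, 0], [0, 0, -0.534], 0.13],
])

```text
time_s: 11.95
ee_pos: [390.7, -150.6, 274.9]
ee_rot: [179.8, 1.1, -111.2]
force: [0.3, -0.1, -0.8]
gripper_width: 11.5
```

Run:
```python
from h import *
s=telemetry.state();print(s['ee_pos'],s['ee_rot'],s['gripper_width'],s['qpos'],s['force'])
p=s['ee_pos'][:2]-[478.4,-185.2];a=np.radians(-20.9);print(p@[np.cos(a),np.sin(a)],p@[-np.sin(a),np.cos(a)])
f=grab('side','side8');crop('side8',260,180,370,270,7,'d8')
```

```text
[ 390.70010283 -150.56368731  274.85624356] [ 179.84730031    1.07204989 -111.21887451] 11.536606278991016 [-23.01817862  12.37505375 119.80175626   1.43506742  48.01844279
  87.2375177 ] [ 0.28923116 -0.13469736 -0.76775485]
-94.28572522975948 1.071512428844977
```

View pics/d8.png

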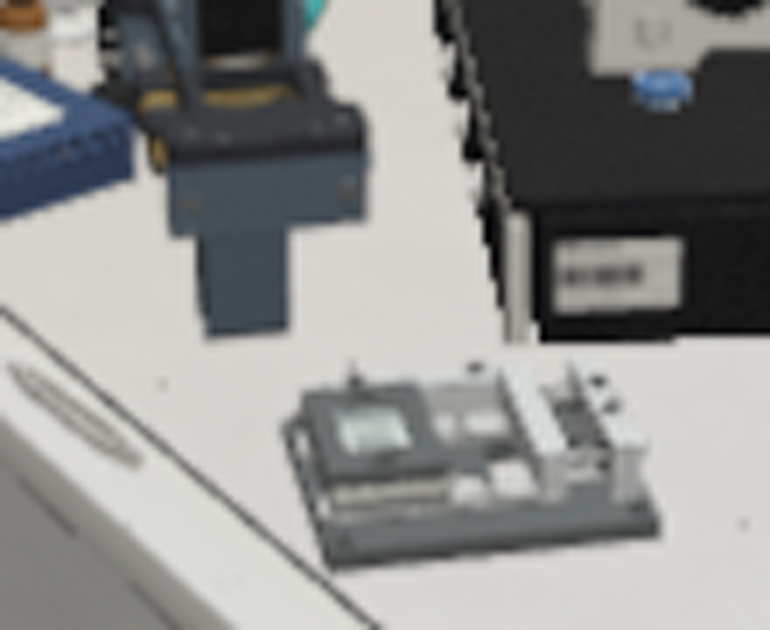

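The hand is in front of the stack and clear. I am descending with a small tilt correction.

>>> jog_arm([
  [[0, 0, -15], [-0.004, 0.002, 0.001], 0.13],
  [[0, -1, -35], [-0.009, 0.004, 0.002], 0.13],
  [[0, -1, -52], [-0.014, 0.006, 0.004], 0.13],
  [[0, -1, -65], [-0.017, 0.007, 0.005], 0.13],
  [[0, -1, -69.5], [-0.017, 0.007, 0.005], 0.13],
])

```text
time_s: 12.42
ee_pos: [391.0, -149.6, 203.7]
ee_rot: [179.6, 0.1, -110.9]
force: [-0.3, -0.2, -0.3]
gripper_width: 12.0
```

>>> jog_arm([
  [[0.5, -0.2, 0], [0, 0, 0], 0.13],
  [[1.9, -0.7, 0], [0, 0, 0], 0.13],
  [[3.7, -1.4, 0], [0, 0, 0], 0.13],
  [[5.6, -2.1, 0], [0, 0, 0], 0.13],
  [[7.5, -2.9, 0], [0, 0, 0], 0.13],
])

```text
time_s: 12.83
ee_pos: [399.0, -152.8, 204.4]
ee_rot: [179.7, 0.1, -110.9]
force: [-0.9, 0.4, -0.3]
gripper_width: 11.8
```

```bash
cat > st.py <<'E'
from h import *
s=telemetry.state();print(s['ee_pos'],s['ee_rot'],s['gripper_width'],s['force'])
p=s['ee_pos'][:2]-[478.4,-185.2];a=np.radians(-20.9);ex=np.array([np.cos(a),np.sin(a)]);ey=np.array([-ex[1],ex[0]])
print('jig xy',p@ex,p@ey,'F',s['force'][:2]@ex,s['force'][:2]@ey)
E
python3 st.py
```

```text
[ 399.0193997  -152.78731041  204.4332325 ] [ 1.79731850e+02  1.34846493e-01 -1.10918261e+02] 11.789264393289333 [-0.87286397  0.41176485 -0.34668489]
jig xy -85.72055001196044 1.962003101869261 F -0.9623255928851866 0.07328882090998147
```

>>> jog_arm([
  [[1.9, -0.8, 0], [0, 0, 0], 0.13],
  [[3.7, -1.5, 0], [0, 0, 0], 0.13],
  [[5.6, -2.3, 0], [0, 0, 0], 0.13],
  [[7.5, -3.1, 0], [0, 0, 0], 0.13],
  [[9.3, -3.8, 0], [0, 0, 0], 0.13],
])

```text
time_s: 13.25
ee_pos: [408.1, -156.5, 204.4]
ee_rot: [179.7, 0.1, -110.9]
force: [-1.6, 1.0, 1.7]
gripper_width: 11.8
```

>>> jog_arm([
  [[1.9, -0.8, 0], [0, 0, 0], 0.13],
  [[3.7, -1.5, 0], [0, 0, 0], 0.13],
  [[5.6, -2.3, 0], [0, 0, 0], 0.13],
  [[7.5, -3.1, 0], [0, 0, 0], 0.13],
  [[9.3, -3.8, 0], [0, 0, 0], 0.13],
])

```text
time_s: 13.67
ee_pos: [417.8, -160.5, 204.4]
ee_rot: [179.7, 0.1, -110.9]
force: [-1.7, 0.9, 0.4]
gripper_width: 11.5
```

```bash
python3 st.py
python3 - <<'E'
from ov import *
f=grab('side','side9');f=grab('top','top9')
show('top9','e1',-25);crop('side9',290,200,370,270,9,'d6')
E
```

```text
[ 417.83004335 -160.45789232  204.37100106] [ 1.79706716e+02  1.35674953e-01 -1.10914628e+02] 11.539889604785941 [-1.72191949  0.86231182  0.43286161]
jig xy -65.41117450245105 1.5065825447369134 F -1.916244287979572 0.19130144061621693
```

View pics/e1r.png

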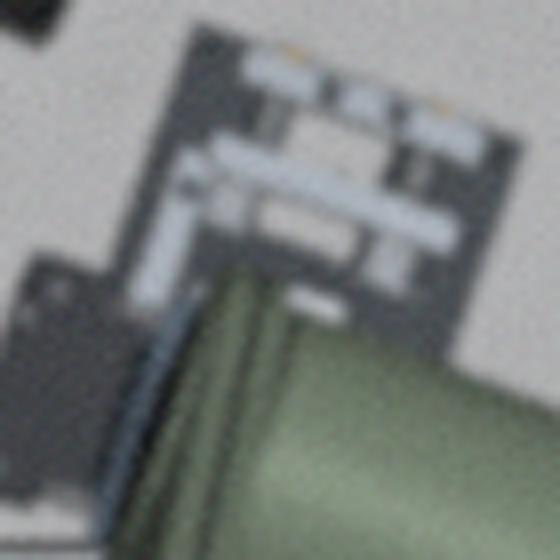

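View pics/d6.png

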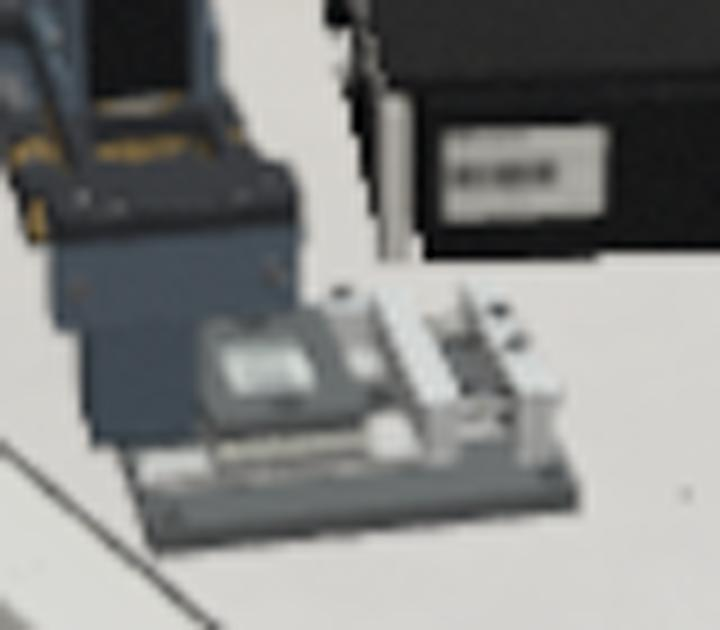

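The stack slides square along the stop with the fingers against its front edge. About 18 mm remains to fence contact.

>>> jog_arm([
  [[1.9, -0.8, 0], [0, 0, 0], 0.13],
  [[3.7, -1.5, 0], [0, 0, 0], 0.13],
  [[5.6, -2.2, 0], [0, 0, 0], 0.13],
  [[7.5, -3, 0], [0, 0, 0], 0.13],
  [[9.3, -3.7, 0], [0, 0, 0], 0.13],
])

```text
time_s: 14.18
ee_pos: [427.8, -164.4, 204.4]
ee_rot: [179.8, 0.1, -110.9]
force: [-0.4, 0.7, 0.8]
gripper_width: 11.5
```

>>> jog_arm([
  [[0.9, -0.4, 0], [0, 0, 0], 0.13],
  [[1.8, -0.7, 0], [0, 0, 0], 0.13],
  [[2.7, -1.1, 0], [0, 0, 0], 0.13],
  [[3.7, -1.4, 0], [0, 0, 0], 0.13],
  [[4.7, -1.8, 0], [0, 0, 0], 0.13],
])

```text
time_s: 14.6
ee_pos: [432.5, -166.2, 204.4]
ee_rot: [179.8, 0.1, -110.9]
force: [-2.6, 2.5, 1.8]
gripper_width: 12.1
```

>>> jog_arm([
  [[0.5, -0.2, 0], [0, 0, 0], 0.13],
  [[1, -0.4, 0], [0, 0, 0], 0.13],
  [[1.5, -0.6, 0], [0, 0, 0], 0.13],
  [[2, -0.8, 0], [0, 0, 0], 0.13],
  [[2.5, -1, 0], [0, 0, 0], 0.13],
])

```text
time_s: 15.02
ee_pos: [433.5, -166.6, 204.2]
ee_rot: [179.5, 0.1, -110.9]
force: [-7.3, 3.1, 7.6]
gripper_width: 11.8
```

```bash
python3 st.py
```

```text
[ 433.50533127 -166.61661241  204.21099665] [ 1.79467090e+02  1.44875466e-01 -1.10919510e+02] 11.776715102605724 [-7.28892771  3.10114569  7.61958121]
jig xy -48.57020090521135 1.3450495323682596 F -7.91564538907802 0.29686669400200233
```

The fence was met at about jig x -49, with 8 N in x, but there is also an unexpected 7.6 N in z. I am looking before pushing on.

```bash
python3 - <<'E'
from ov import *
f=grab('side','side10');f=grab('top','top10')
show('top10','e1',-27);crop('side10',290,200,370,270,9,'d6')
E
python3 st.py
```

```text
[ 433.47732616 -166.61658229  204.17727335] [ 1.79464766e+02  1.45212320e-01 -1.10922444e+02] 11.761390126158089 [-6.36319653  2.87863056  6.00225695]
jig xy -48.59637414889541 1.3350871816660534 F -6.971443579923786 0.4192355506691794
```

View pics/e1.png

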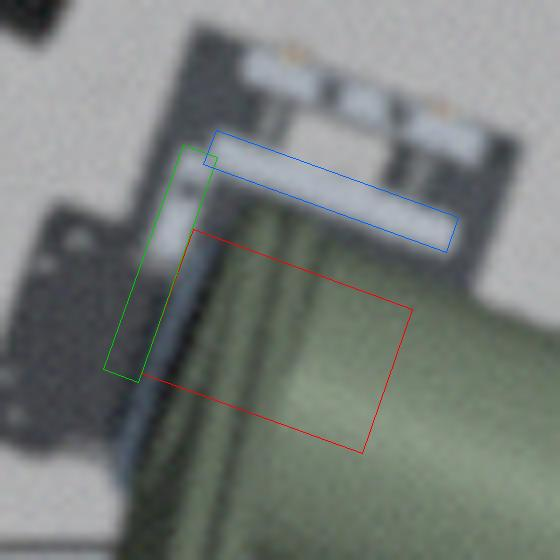

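View pics/d6.png

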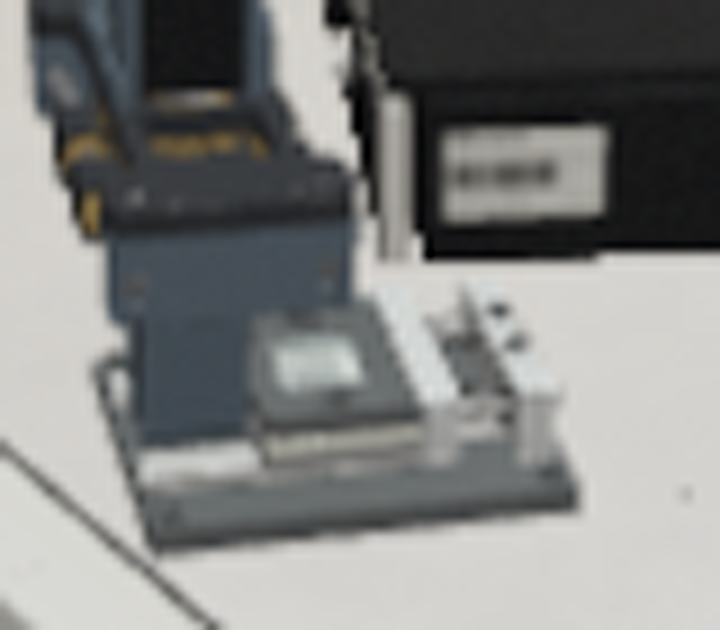

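The stack is against the fence. I'll measure the fence displacement by comparing its rear-edge profile with the rest image, in both views.

```bash
cat > fence.py <<'E'
from ov import *
def prof(n,ylo,yhi,x0=16,x1=48,z=36):
    f=load(n);im=cv2.GaussianBlur(f['pixels'],(0,0),0.6).astype(np.float32).mean(2)
    xs=np.arange(x0,x1,0.25);ys=np.arange(ylo,yhi,1.)
    P=J(0,0,[(x,y,z) for x in xs for y in ys]);q=pix(f,P).astype(np.float32)
    v=cv2.remap(im,q[:,0].reshape(len(xs),-1),q[:,1].reshape(len(xs),-1),cv2.INTER_CUBIC);return xs,v.mean(1)
def rear(n,ylo,yhi):
    x,v=prof(n,ylo,yhi);i=np.argmax(v[:60]);a=v[i];j=i+np.argmin(v[i:i+60]);th=(a+v[j])/2
    k=i+np.argmax(v[i:j+1]<th);xr=x[k-1]+.25*(v[k-1]-th)/(v[k-1]-v[k])
    return round(float(xr),2),round(float(a)),round(float(v[j]))
if __name__=='__main__':
    import sys
    for n in sys.argv[1:]:
        print(n,[rear(n,*w) for w in ((-41,-33),(-20,-14),(20,27),(30,38))])
E
python3 fence.py top0 top7 top9 top10 side0 side4 side9 side10
```

```text
top0 [(30.7, 170, 76), (30.95, 174, 87), (30.7, 172, 114), (31.11, 172, 78)]
top7 [(30.68, 173, 78), (30.95, 178, 87), (30.6, 174, 117), (31.12, 173, 80)]
top9 [(30.61, 174, 79), (31.11, 178, 87), (30.65, 176, 118), (31.19, 175, 78)]
top10 [(30.49, 174, 79), (31.0, 179, 88), (30.6, 176, 119), (31.23, 174, 80)]
side0 [(28.98, 188, 133), (30.53, 216, 106), (30.51, 215, 190), (40.66, 216, 207)]
side4 [(28.98, 186, 131), (30.54, 213, 104), (30.38, 213, 187), (40.82, 213, 203)]
side9 [(29.01, 186, 131), (30.52, 213, 104), (30.35, 213, 187), (32.52, 213, 205)]
side10 [(29.02, 186, 130), (30.54, 213, 104), (30.5, 213, 186), (40.62, 213, 204)]
```

The fence is still exactly at rest (rear edge 31.0, repeatable to 0.1 mm), so something else is giving the 8 N. I'll locate the stack accurately.

Run:
```python
from ov import *
n='side10';f=load(n);u0,v0,u1,v1,s=300,215,360,260,12
big=cv2.resize(cv2.imread(f'pics/{n}.png')[v0:v1,u0:u1],None,fx=s,fy=s,interpolation=cv2.INTER_CUBIC)
cv2.imwrite('pics/g0.png',big.copy())
def dr(P,col):
    q=((pix(f,P)-[u0,v0]+.5)*s-.5).round().astype(int);cv2.polylines(big,[q.reshape(-1,1,2)],True,col,1)
dr(J(-6,0,[(*l,34) for l in L]),(0,0,255))
dr(J(-6,0,[(*l,26) for l in L]),(0,200,255))
dr(J(-6,0,[(*l,16) for l in L]),(0,200,0))
dr(J(0,0,[(19,-42,36),(31,-42,36),(31,42,36),(19,42,36)]),(255,100,0))
dr(J(0,0,[(19,-42,14),(19,-42,36),(31,-42,36),(31,-42,14)]),(255,100,0))
dr(J(0,0,[(-70,-35,16),(30,-35,16),(30,-21,16),(-70,-21,16)]),(255,0,255))
cv2.imwrite('pics/g1.png',big)
# cover window/top profile along x at z=34, y -34..-31 in side;
```

```text
(no output)
```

View pics/g1.png

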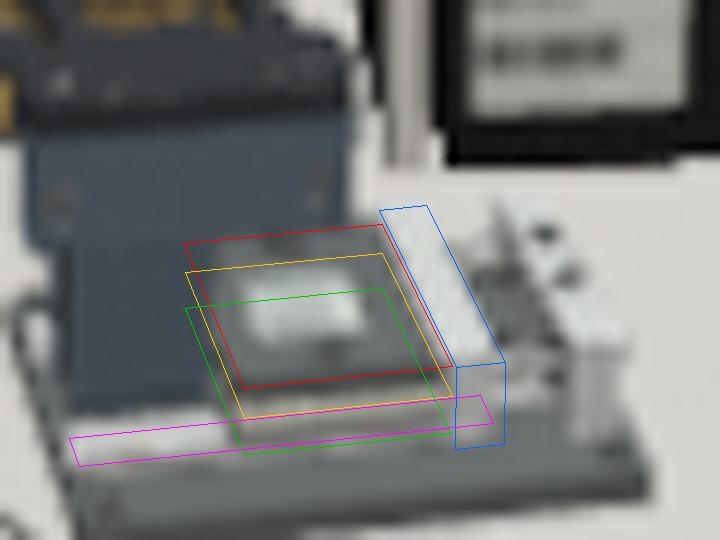

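View pics/g0.png

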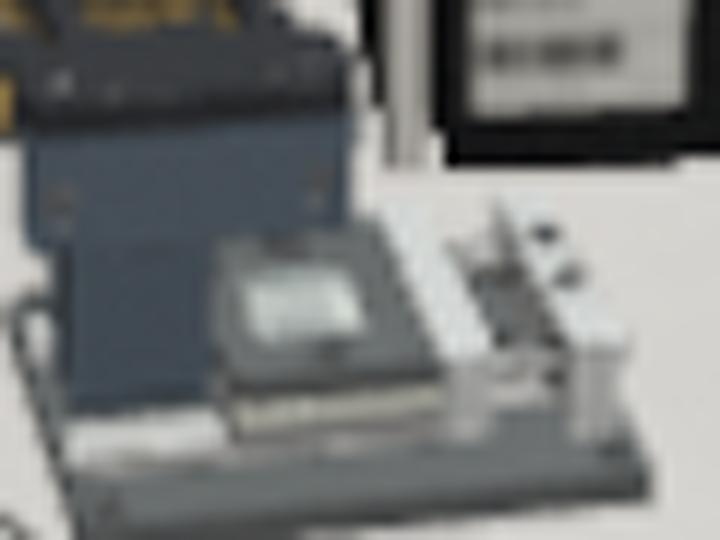

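The cover lies against the fence. The z load means the fingers bear down on the edge, and the rail friction uses up the push. I am relieving z and correcting the lean while pushing a little more.

>>> jog_arm([
  [[0.2, 0, 0.5], [-0.001, -0.002, 0], 0.13],
  [[0.4, -0.1, 1], [-0.001, -0.004, 0], 0.13],
  [[0.7, -0.2, 1.2], [-0.002, -0.006, 0], 0.13],
  [[0.9, -0.3, 1.2], [-0.003, -0.008, 0], 0.13],
  [[0.9, -0.3, 1.2], [-0.003, -0.008, 0], 0.13],
])

```text
time_s: 15.53
ee_pos: [433.6, -166.5, 205.0]
ee_rot: [179.8, 0.2, -110.9]
force: [-4.6, 2.1, 0.2]
gripper_width: 11.9
```

```bash
python3 st.py; python3 -c "
from h import *
grab('top','top11');grab('side','side11')"; python3 fence.py top11 side11
```

```text
[ 433.57072867 -166.50508808  204.95150918] [ 1.79773504e+02  1.60569985e-01 -1.10925439e+02] 11.911209240400897 [-4.63032426  2.13434065  0.15729094]
jig xy -48.54889132904229 1.472565797964883 F -5.087070058344024 0.3420979731796436
top11 [(30.73, 174, 79), (30.98, 179, 88), (30.49, 175, 118), (31.12, 176, 81)]
side11 [(29.18, 186, 128), (30.56, 213, 104), (30.33, 213, 191), (40.84, 214, 202)]
```

>>> jog_arm([
  [[0.6, -0.2, 0.1], [0, -0.001, 0], 0.13],
  [[1.1, -0.4, 0.2], [0, -0.002, 0], 0.13],
  [[1.6, -0.6, 0.3], [-0.001, -0.003, 0], 0.13],
  [[2.1, -0.8, 0.4], [-0.001, -0.004, 0], 0.13],
  [[2.1, -0.8, 0.4], [-0.001, -0.004, 0], 0.13],
])

```text
time_s: 16.05
ee_pos: [434.4, -166.9, 204.8]
ee_rot: [179.7, 0.2, -110.9]
force: [-7.1, 1.7, 1.1]
gripper_width: 11.8
```

```bash
python3 st.py; python3 -c "
from h import *
grab('top','top12');grab('side','side12')"; python3 fence.py top12 side12
```

```text
[ 434.42820378 -166.85735131  204.80618423] [ 179.72211989    0.18871348 -110.92214566] 11.813762442750592 [-7.05801919  1.70833674  1.11880601]
jig xy -47.62216856907494 1.4493738641262448 F -7.203061740439 -0.9219278232357933
top12 [(31.54, 174, 78), (31.76, 179, 90), (30.98, 176, 121), (32.04, 176, 82)]
side12 [(29.6, 186, 123), (30.76, 213, 104), (35.48, 212, 190), (40.63, 212, 206)]
```

The fence now moves: about 0.85 mm on both sides at 7 N. I am continuing in small steps.

>>> jog_arm([
  [[1.5, -0.6, 0.1], [0, -0.002, 0], 0.13],
  [[2, -0.7, 0.2], [-0.001, -0.003, 0], 0.13],
  [[2.4, -0.9, 0.3], [-0.001, -0.004, 0], 0.13],
  [[2.9, -1.1, 0.4], [-0.001, -0.004, 0], 0.13],
  [[3.3, -1.2, 0.4], [-0.001, -0.004, 0], 0.13],
])

```text
time_s: 16.57
ee_pos: [435.3, -167.2, 204.7]
ee_rot: [179.4, 0.2, -110.9]
force: [-12.2, 3.3, 7.9]
gripper_width: 12.2
```

```bash
python3 st.py; python3 -c "
from h import *
grab('top','top13');grab('side','side13')"; python3 fence.py top13 side13;python3 st.py
```

```text
[ 435.26691295 -167.2306537   204.71094598] [ 179.43462003    0.21032007 -110.92006546] 12.204602489240155 [-12.22479624   3.28166906   7.92235754]
jig xy -46.705471557523005 1.399832534982998 F -12.591155402430234 -1.2952994356308383
top13 [(31.58, 175, 78), (31.73, 180, 90), (30.86, 176, 121), (31.83, 177, 82)]
side13 [(29.55, 187, 123), (30.77, 213, 104), (35.25, 212, 191), (40.61, 212, 206)]
[ 435.25209528 -167.2477781   204.72166264] [ 179.4407835     0.20933254 -110.91902169] 12.081193827098963 [-11.90923691   3.06707555   7.38520313]
jig xy -46.7132053695815 1.3785488200819682 F -12.219804799458405 -1.3832016483823122
```

>>> jog_arm([
  [[2.2, -0.8, 0.5], [-0.001, -0.003, 0], 0.13],
  [[2.2, -0.8, 0.9], [-0.002, -0.005, 0], 0.13],
  [[2.2, -0.8, 1.2], [-0.003, -0.007, 0], 0.13],
  [[2.2, -0.8, 1.4], [-0.003, -0.008, 0], 0.13],
  [[2.2, -0.8, 1.4], [-0.003, -0.008, 0], 0.13],
])

```text
time_s: 17.08
ee_pos: [435.9, -167.5, 205.2]
ee_rot: [179.6, 0.2, -110.9]
force: [-7.1, 2.2, -1.9]
gripper_width: 11.9
```

```bash
python3 st.py; python3 -c "
from h import *
grab('top','top14');grab('side','side14')"; python3 fence.py top14 side14;python3 st.py
```

```text
[ 435.86822147 -167.46747614  205.24290039] [ 179.58383082    0.21421572 -110.9207638 ] 11.924358297953589 [-7.12230577  2.16865183 -1.90721405]
jig xy -46.059242887153395 1.3931015523724282 F -7.427330434629113 -0.5148328695714661
top14 [(32.67, 173, 79), (32.75, 179, 86), (33.18, 179, 117), (33.32, 176, 77)]
side14 [(31.08, 187, 118), (32.19, 213, 104), (35.98, 212, 163), (42.9, 212, 192)]
[ 435.89106057 -167.47187192  205.22951373] [ 179.58356379    0.21296475 -110.91894893] 11.73019690076015 [-7.411722    2.57472845 -0.30338158]
jig xy -46.03633835638429 1.3971425687517804 F -7.842567327437305 -0.2387200415146351
```

>>> jog_arm([
  [[1.8, -0.7, 0.2], [-0.001, -0.002, 0], 0.13],
  [[2.4, -0.9, 0.4], [-0.001, -0.004, 0], 0.13],
  [[2.9, -1.1, 0.7], [-0.002, -0.006, 0], 0.13],
  [[3.4, -1.3, 1], [-0.003, -0.008, 0], 0.13],
  [[3.4, -1.3, 1.2], [-0.003, -0.008, 0], 0.13],
])

```text
time_s: 17.6
ee_pos: [437.1, -168.0, 205.2]
ee_rot: [179.6, 0.2, -110.9]
force: [-8.6, 2.7, -1.1]
gripper_width: 11.8
```

```bash
python3 st.py; python3 -c "
from h import *
grab('top','top15');grab('side','side15')"; python3 fence.py top15 side15;python3 st.py
```

```text
[ 437.07820097 -167.97490123  205.20133757] [ 179.5783631     0.21890803 -110.92400562] 11.78527743893046 [-8.64265644  2.7054518  -1.13468781]
jig xy -44.74785681441397 1.3507084281819182 F -9.039145775449974 -0.5557187902012148
top15 [(34.19, 174, 78), (34.02, 180, 88), (33.88, 176, 116), (34.16, 177, 78)]
side15 [(32.66, 183, 119), (33.72, 214, 103), (40.44, 213, 160), (43.46, 215, 183)]
[ 437.06302229 -167.97888627  205.2049227 ] [ 179.5770757     0.21911479 -110.92513163] 12.076430000805065 [-8.90216706  2.01812301 -1.64570318]
jig xy -44.76061518410027 1.3415707719649161 F -9.03638546016827 -1.2904017238040184
```

The fence is at about 3.3 mm with 9 N, which fits the spring law. Another step of the same kind.

>>> jog_arm([
  [[2, -0.8, 0.2], [-0.001, -0.002, 0], 0.13],
  [[2.7, -1, 0.4], [-0.001, -0.004, 0], 0.13],
  [[3.3, -1.3, 0.7], [-0.002, -0.006, 0], 0.13],
  [[3.8, -1.5, 1], [-0.003, -0.008, 0], 0.13],
  [[3.8, -1.5, 1], [-0.003, -0.008, 0], 0.13],
])

```text
time_s: 18.12
ee_pos: [438.2, -168.4, 204.8]
ee_rot: [179.5, 0.2, -110.9]
force: [-9.9, 3.8, -1.8]
gripper_width: 11.9
```

```bash
python3 st.py; python3 -c "
from h import *
grab('top','top16');grab('side','side16')"; python3 fence.py top16 side16;python3 st.py
```

```text
[ 438.16123033 -168.43335626  204.84332318] [ 179.46985334    0.23087161 -110.92807879] 11.866950456800089 [-9.87716873  3.83851213 -1.84376446]
jig xy -43.572537609186206 1.3087754148544215 F -10.596638360782446 0.062393799441130854
top16 [(35.06, 174, 78), (34.52, 179, 89), (34.79, 177, 119), (34.81, 176, 81)]
side16 [(32.9, 183, 110), (33.96, 212, 103), (36.25, 212, 162), (42.56, 211, 195)]
[ 438.1547607  -168.47192732  204.82724609] [ 179.46958998    0.22916402 -110.92804054] 11.832655484223112 [-9.44272014  2.60871166 -1.26261502]
jig xy -43.56482180106746 1.2704341992609447 F -9.752057979803721 -0.9315069892016534
```

>>> jog_arm([
  [[2.3, -0.9, 0.2], [-0.001, -0.002, 0], 0.13],
  [[3, -1.1, 0.4], [-0.001, -0.004, 0], 0.13],
  [[3.6, -1.4, 0.7], [-0.002, -0.006, 0], 0.13],
  [[4.3, -1.6, 1], [-0.003, -0.008, 0], 0.13],
  [[4.5, -1.7, 1.1], [-0.003, -0.008, 0], 0.13],
])

```text
time_s: 18.63
ee_pos: [439.3, -168.9, 204.4]
ee_rot: [179.2, 0.2, -110.9]
force: [-11.8, 2.5, -0.2]
gripper_width: 12.1
```

```bash
python3 st.py; python3 -c "
from h import *
grab('top','top17');grab('side','side17')"; python3 fence.py top17 side17;python3 st.py
```

```text
[ 439.27352878 -168.88471471  204.36246334] [ 179.21586549    0.23569553 -110.92259484] 12.072984134443 [-11.79634032   2.4509668   -0.1835422 ]
jig xy -42.37240671406699 1.2839134562185603 F -11.894546904878018 -1.9184986930769847
top17 [(35.08, 173, 79), (35.26, 178, 88), (35.65, 175, 115), (35.74, 176, 81)]
side17 [(34.89, 184, 112), (35.15, 213, 103), (41.72, 214, 137), (43.53, 214, 183)]
[ 439.26784156 -168.91014493  204.3453482 ] [ 179.21524496    0.23477827 -110.9252703 ] 11.50588325155252 [-11.69205321   3.5138984    1.03308322]
jig xy -42.368647812297674 1.2581275822768583 F -12.176309510113818 -0.8883000588455751
```

>>> jog_arm([
  [[2.5, -1, 0.3], [-0.002, -0.004, 0], 0.13],
  [[3, -1.1, 0.6], [-0.003, -0.007, 0], 0.13],
  [[3.5, -1.3, 0.9], [-0.004, -0.01, 0], 0.13],
  [[4, -1.5, 1.2], [-0.005, -0.013, 0], 0.13],
  [[4, -1.5, 1.2], [-0.005, -0.013, 0], 0.13],
])

```text
time_s: 19.15
ee_pos: [439.6, -169.0, 204.0]
ee_rot: [179.2, 0.2, -110.9]
force: [-13.5, 3.9, 2.4]
gripper_width: 12.1
```

```bash
python3 st.py; python3 -c "
from h import *
grab('top','top18');grab('side','side18')"; python3 fence.py top18 side18;python3 st.py
python3 - <<'E'
from ov import *
crop('side18',300,205,370,260,11,'g0');show('top18','e1',0)
E
```

```text
[ 439.55616234 -169.03525379  204.02682068] [ 179.2173659     0.23556849 -110.91811284] 12.139659642463881 [-13.48985416   3.93181671   2.38455518]
jig xy -42.05466616555149 1.2441053019795625 F -14.0049105391728 -1.139222820299632
top18 [(35.58, 174, 78), (35.48, 179, 87), (35.88, 175, 115), (35.7, 176, 82)]
side18 [(34.4, 184, 115), (35.04, 213, 103), (41.23, 214, 138), (43.53, 214, 183)]
[ 439.53930027 -169.03999296  204.00344736] [ 179.21098373    0.23671144 -110.92023218] 11.830433432837161 [-12.20904457   4.31375732   1.59858516]
jig xy -42.06872814694513 1.2336626069424421 F -12.94462521928719 -0.3254987464892679
```

View pics/g0.png

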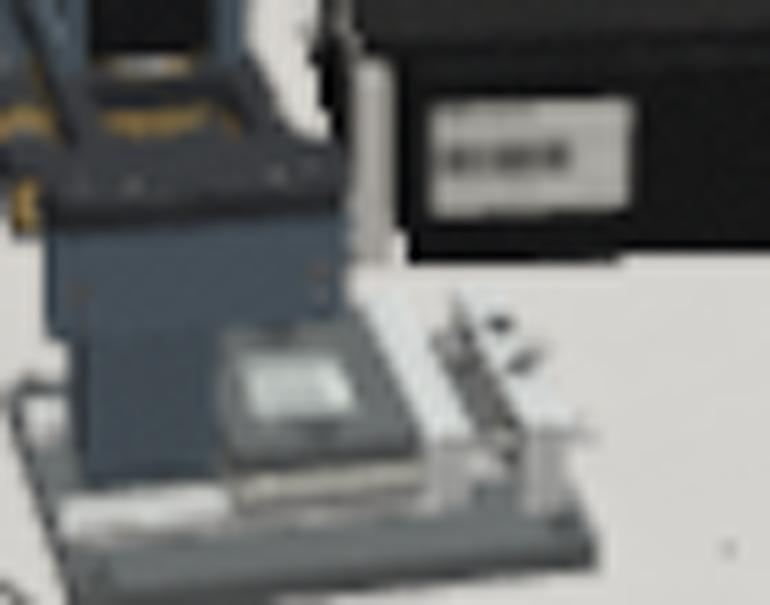

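View pics/e1r.png

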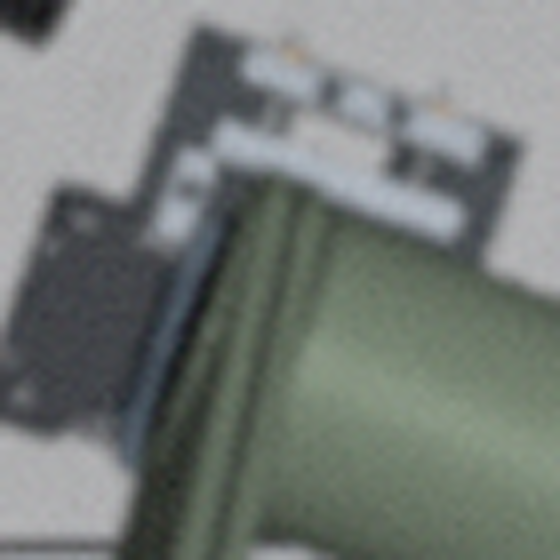

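The stack is square on the fence, which is at about 4.8 mm. One more nudge takes it toward 6 mm.

>>> jog_arm([
  [[3, -1.1, 0.5], [-0.003, -0.007, 0], 0.13],
  [[3.6, -1.4, 0.9], [-0.004, -0.009, 0], 0.13],
  [[4.1, -1.5, 1.3], [-0.005, -0.012, 0], 0.13],
  [[4.6, -1.7, 1.7], [-0.005, -0.014, 0], 0.13],
  [[4.6, -1.7, 1.8], [-0.005, -0.014, 0], 0.13],
])

```text
time_s: 19.67
ee_pos: [440.3, -169.4, 204.0]
ee_rot: [179.2, 0.3, -110.9]
force: [-11.6, 3.5, -0.9]
gripper_width: 11.5
```

```bash
python3 st.py; python3 -c "
from h import *
grab('top','top19');grab('side','side19')"; python3 fence.py top19 side19;python3 st.py
python3 - <<'E'
from ov import *
crop('side19',300,205,370,260,11,'g0')
E
```

```text
[ 440.28402224 -169.35213749  203.96073453] [ 179.22991521    0.25307586 -110.91273595] 11.501838342285748 [-11.57424718   3.49161695  -0.91910554]
jig xy -41.2616517299446 1.2077264199129618 F -12.058305944357862 -0.8670896009310958
top19 [(36.56, 175, 78), (36.39, 180, 87), (36.4, 175, 118), (36.52, 176, 78)]
side19 [(35.77, 184, 114), (36.14, 213, 102), (40.56, 212, 145), (43.38, 211, 187)]
[ 440.3023531  -169.37388918  203.91795721] [ 179.22953815    0.25272777 -110.9127182 ] 12.276249490652276 [-12.24152927   2.58002262  -1.72783685]
jig xy -41.23676730588688 1.1939452000252155 F -12.356483525198987 -1.9567499812251516
```

View pics/g0.png

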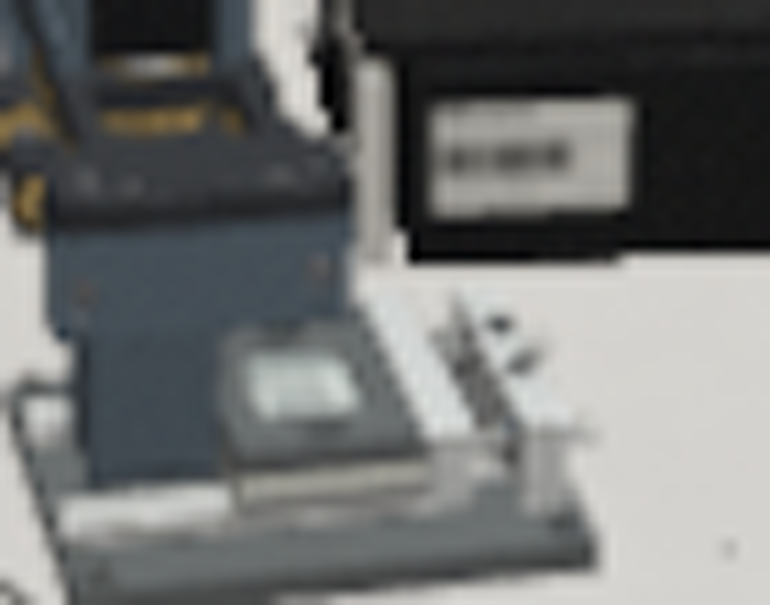

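The fence reads about 5.6 mm (12.2 N, spring law 5.5 mm). I'll do a steadiness check and a side overlay, with the camera offset taken out using the fence, before handing in.

```bash
python3 - <<'E'
from ov import *
f0=grab('top','top20');grab('side','side20')
n='side20';f=load(n);u0,v0,u1,v1,s=310,220,360,256,15
big=cv2.resize(cv2.imread(f'pics/{n}.png')[v0:v1,u0:u1],None,fx=s,fy=s,interpolation=cv2.INTER_CUBIC)
def dr(P,col):
    q=((pix(f,P)-[u0,v0]+.5+[-1.0,.5])*s-.5).round().astype(int);cv2.polylines(big,[q.reshape(-1,1,2)],True,col,1)
dr(J(-.4,0,[(*l,34) for l in L]),(0,0,255))
dr(J(-.4,0,[(-25,-38,16),(25,-38,16),(25,-38,26),(-25,-38,26)]),(0,200,0))
dr(J(5.6,0,[(19,-42,36),(31,-42,36),(31,42,36),(19,42,36)]),(255,100,0))
cv2.imwrite('pics/g1.png',big)
E
python3 fence.py top20; python3 st.py
```

```text
top20 [(36.54, 175, 80), (36.31, 178, 88), (36.48, 174, 117), (36.55, 176, 77)]
[ 440.29775611 -169.37250315  203.89963903] [ 179.22809217    0.25379356 -110.91668068] 11.617316190009412 [-12.16846272   3.37867551  -1.00872293]
jig xy -41.24155628219626 1.193600115443153 F -12.573134261205603 -1.1845792705424443
```

View pics/g1.png

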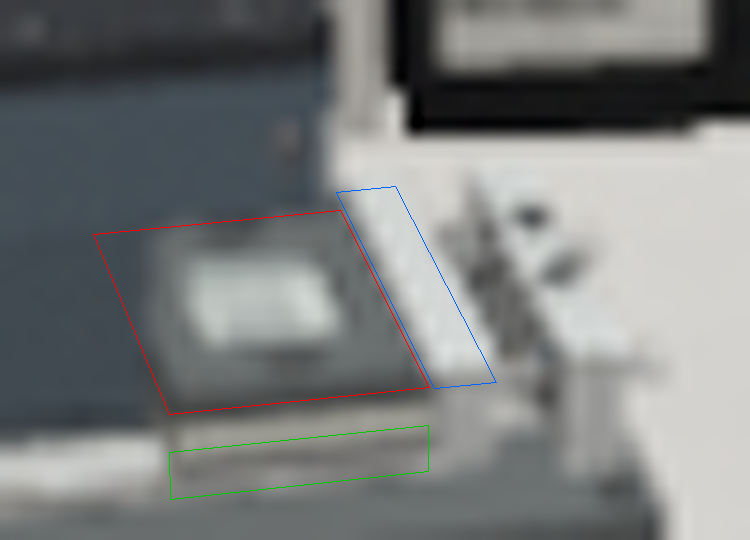

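View pics/top20.png

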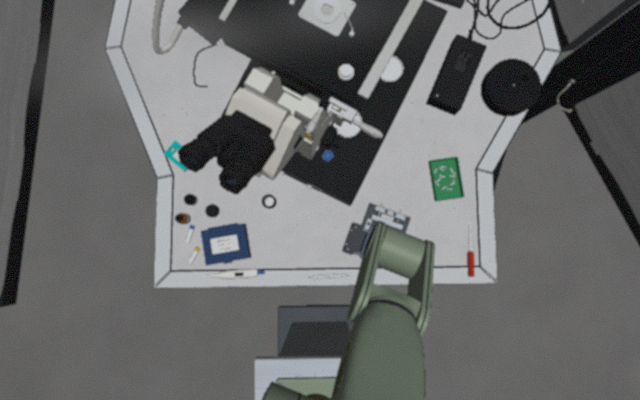

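The plate bands look higher than predicted in this overlay. I'll compare with the frame after the sideways tap (side8), using the base outline as well to calibrate.

Run:
```python
from ov import *
f=load('side20')
# register side camera residual using jig corners seen at rest
def mk(n,x,y,out,fx,dx=(-1.0,.5)):
    f=load(n);u0,v0,u1,v1,s=302,220,362,264,12
    big=cv2.resize(cv2.imread(f'pics/{n}.png')[v0:v1,u0:u1],None,fx=s,fy=s,interpolation=cv2.INTER_CUBIC)
    def dr(P,col):
        q=((pix(f,P)-[u0,v0]+.5+list(dx))*s-.5).round().astype(int);cv2.polylines(big,[q.reshape(-1,1,2)],True,col,1)
    for z,c in ((34,(0,0,255)),(26,(0,200,255)),(21,(255,255,0)),(16,(0,200,0))): dr(J(x,y,[(-25,-38,z),(25,-38,z)]),c)
    dr(J(0,0,[(66,59,10),(66,-59,10),(-72,-59,10),(-72,59,10)]),(255,0,255))
    dr(J(fx,0,[(19,-42,36),(31,-42,36),(31,42,36),(19,42,36)]),(255,100,0))
    cv2.imwrite(f'pics/{out}.png',big)
mk('side8',-40,0,'k1',0);mk('side20',-.4,0,'k2',5.6)
```

```text
(no output)
```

View pics/k1.png

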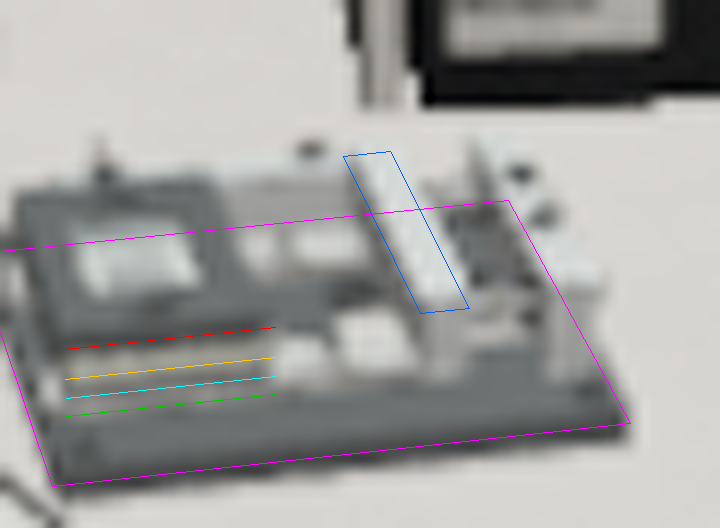

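View pics/k2.png

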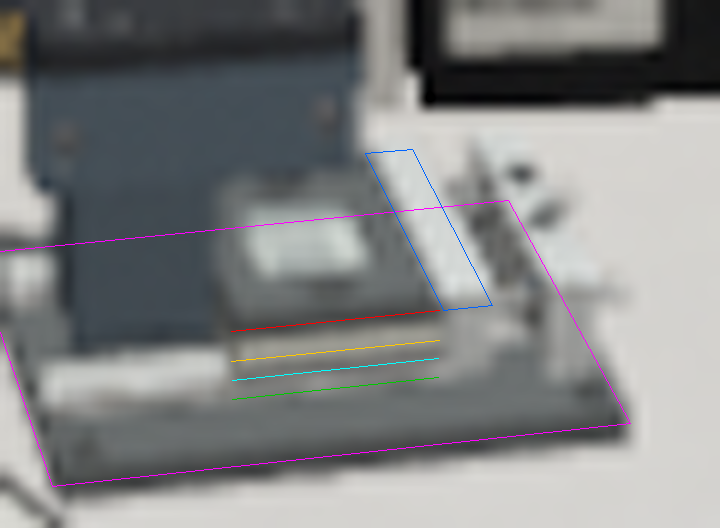

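The bands sit the same relative to the predicted lines in both frames, so it is a ~1 px calibration bias and the stack has not lifted. The fence is steady at 5.5 mm and square, with 12.5 N on it. Bystanders are where they were. I am handing in.

```bash
python3 -c "
from workcell import env
print(env.job_done())"
```

```text
the job is handed in; nothing more can be done
None
```

I handed the job in with the three plates stacked flush against the side stop. The fingers are still holding them against the spring fence, about 5.5 mm back. No verdict was reported.

**What I did:** I placed the dark cover plate on the two plates, with contact at the expected height. I tapped the stack about 9 N sideways until the face reached the stop line. Then I turned the hand and pushed from the front with two fingers between the rails.

**Last checks:**
- **Fence travel:** the top camera put it at 5.3–5.6 mm at four points along its width, unchanged between two frames.
- **Push:** 12–12.5 N, which agrees with the spring law.
- **Bystanders:** the tray, screwdriver and loupe had not visibly moved.

**What disagreed or stayed uncertain:**
- **Friction under the fingers:** at first contact they pressed down about 8 N and the friction stopped the fence moving. I relieved that by lifting slightly. At the end the vertical force was only -1 to -2 N.
- **Side camera:** it shows a bias of about 1 px (2–3 mm), so it only confirmed that the stack's height had not changed since the tap.
- **Left ends:** after the final push the arm hid them. That they are still flush is inferred from the tap, the picture taken after it and the right-end view.

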